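# Load a sash bar into the boring jig against its hidden stop

### The job

Pick up the long sash bar and slide one end of it into the tunnel of the wooden boring jig until it sits fully home against the end stop hidden inside, ready for drilling. Feel for the stop and push gently, never against it with more than 35 N, then let go of the bar and leave the other things on the bench where they are.

Things in the scene. Friction and masses are not known exactly. Their poses are not given: they have to be found in the camera images.
- bar_mid (a point): Long sash bar of pale bare wood, about 0.13 kg, lying on the bench: 220 mm long (x), 24 mm wide (y), 36 mm high (z); lower 27 mm full width, the top 9 mm a rib 12 mm wide along the middle. Both ends are alike, either may go in. Point: the bar's centre, 18 mm above its underside, 110 mm from each end. (A 70 mm offcut of the same section is not wanted.)
- mouth (a point): Mouth of the tunnel in the wooden boring jig. x points straight out of the mouth (the bar goes in along -x), y across, z up. Point: in the plane of the mouth, mid-way across, 18 mm above the tunnel floor, level with the bar's centre when the bar lies in the tunnel. Tunnel 28 mm wide, flared to 39 mm over the outermost 15 mm; 40 mm high.
- jig: Jig fixed to the bench; origin at bench level under the mouth, axes as the mouth's. Base board 12 mm thick (the tunnel floor), 90 mm wide, runs on 200 mm before the mouth: the bar rests on it. Tunnel part 68 mm wide, 140 mm long, 64 mm high. Hidden under the cover is a rigid stop, set differently each time: its face (stop_face, not measured) is 45 to 80 mm inside the mouth.
- pad (a joint): Ramped spring pad in the tunnel's +y fence, 15 to 47 mm inside the mouth; 0 m = free, grows as the bar pushes it aside (3 to 5 mm). It presses the bar on the -y fence with about 8 N, so from about 20 mm depth on the bar drags with some 3 to 11 N. That is not the stop: there the bar stops dead.
- offcut: Bystander: 70 mm offcut of the same 24 x 36 mm sash bar section; origin at the centre of its underside.
- mallet: Bystander: wooden mallet lying on the bench, head 65 x 110 x 60 mm, handle 24 mm thick; 260 mm long in all; origin on the underside between head and handle end, head towards its +x.
- glue: Bystander: plain white glue bottle with black cap, 60 mm across, 160 mm high; origin at the centre of its underside.
Not all that is in view belongs to the job. There is more than one size of the part that bears bar_mid; the job needs the larger.

How it is judged:
On the way:
1. one end of the bar is in the tunnel, past its mouth but not yet at the stop (x of bar_mid in the frame of mouth between 0 and 0.1 m and distance between bar_mid and mouth below 0.101 m and angle between the x axis of bar_mid and the x axis of mouth, either way round below 0.12 rad).
At the end, for the whole second after the job is handed in: The bar lies on the jig's base board with one end in the tunnel, its end face within 2 mm of the hidden stop, in line with the tunnel within 0.06 rad, released and at rest (x of bar_mid in the frame of stop_face between 0.105 and 0.112 m and y of bar_mid in the frame of stop_face between -0.006 and 0.006 m and z of bar_mid in the frame of stop_face between -0.004 and 0.004 m and angle between the x axis of bar_mid and the x axis of mouth, either way round below 0.06 rad and linear speed of bar below 0.01 m/s and contact force between the fingers and bar below 0.1 N); the robot touches nothing.
It fails at once if the bar is pushed against the stop with more than 35 N, or rammed into the jig with more than 60 N (contact force between bar and jig above 60 N or contact force between bar and stop above 35 N).
It fails at once if a bystander (offcut, mallet, glue bottle) is moved by more than 20 mm (distance of any of offcut, mallet, glue from where it was at the start of the episode above 0.02 m).
It also fails if it takes over 54 s, if anything falls off the work surface, if the arm or the gripper's body presses on something with over 40 N, if the wrist force passes 120 N, or if a joint passes its speed limit or range.

### The arm

A 6-joint arm with a two-finger parallel gripper is mounted at the origin on the work surface. World frame = base frame: x ahead of the robot, y to its left, z up, the work surface at z = 0. Lengths are in m, angles in rad, forces in N, time in s.
With the tool pointing down it reaches from about 0.3 to 0.875 m from the base axis. Payload 4.2 kg.
Tool frame: the origin (TCP) lies on the centre line of the jaws, within the pads' length; the fingertips stand 11 mm ahead of it and the grasp point (between the pads) lies 8 mm behind it; y points along the fingers, x is the direction in which the jaws open and shut, and the axes are right-handed (so a half turn about y gives the same grasp; the last joint's range is limited). The gripper opens to 85 mm and grips with 20 to 120 N. Pads are 22 mm wide; open, the fingers measure 114 mm over their backs; the gripper's body (76 mm by 85 mm) begins 54 mm behind the grasp point. The pads swing forward as they close: fully open they stand 13 mm farther back than shut.
Start: joints at [1.105, 0.32, 1.565, -0, 1.257, -0.02], TCP at [0.248, 0.519, 0.242] pointing down, gripper open.
Joint ranges: [-3.11, 3.11], [-0.84, 2.01], [0.21, 2.61], [-1.34, 4.49], [0.05, 2.63], [-2.56, 2.56]. Speed limits (rad/s): [2.57, 2.57, 3.14, 3.14, 3.14, 3.14].

### API

Orientations are given as [roll, pitch, yaw] about the fixed x, y, z axes, in that order (R = Rz(yaw) Ry(pitch) Rx(roll)).
In Python, from rig import robot gives the robot as it stands. The module is installed in compiled form; this text tells all that it offers.
- The arm moves only by the tool move_arm, never from a script. Its argument "commands" is one flat list of numbers, 5 for each row, row after row: the opening, from -1 (shut) to 1 (fully open), then the shift along the tool's x, y, z in m, then the turn about the tool's y in degrees. In form: [hand, tx, ty, tz, twist, hand, tx, ty, tz, twist, ...]. A call has 1 to 5 rows; each row shifts and turns the pose as measured when the row begins, along the tool's axes as they then stand; what a row does not reach is not made up. A row lasts 1/10 s, in which the tool goes at most 50 mm and 8.59 degrees, less where a joint would pass 70% of its speed; a pose out of reach is approached as far as the arm can. A call with a gripper value outside its range is refused whole. The fingers move at their own pace and stop on an object; the grip force is fixed at half the most. Time passes only in rows, so rows that do not move let the fingers close. It gives the time, the measured TCP pose, the force and the opening at its end, in the units of the state.
- robot.sense(): the state, without advancing time (a new reading comes with each control period).
- robot.grab_frame(name): name is "side" or "top"; returns a dict with "image" (384x512x3 uint8, blue, green, red), "mtx" (3x3 intrinsics, pixels), "dist" ([k1, k2, p1, p2, k3] as OpenCV has them; the pictures are not rectified), "rvec" (rotation vector, rad) and "tvec" (3), from world to camera coordinates, as OpenCV has them. Camera axes: x right, y down, z forward; pixel columns grow to the right and rows downward; lengths in m; the calibration is good to about 2 mm. A picture is of the moment at which its call begins. There is no depth.
- robot.hand_in(): hands the job in, once; it reports no verdict.
The state is a dict: "time_s": time; "joint_positions": joint angles; "qvel": joint speeds; "tau": joint torques, N m; "ee_pos": TCP position; "tcp_rot": TCP orientation; "force": force on the tool from outside, world axes, zero at the start; "torque": the same for the moment, N m; "opening": finger opening in m.
Only numpy, scipy, OpenCV 4.12 (cv2) and the standard library are available. Lean on these libraries where they do the work, as an engineer would, in place of code of your own. Each camera call takes 0.05 s, during which the arm holds its last target.

## Working session

There is one attempt and no reset: what is moved stays moved. The work goes in short steps, Python scripts to look and compute and a tool call to move; the robot and the scene stay as the last step left them, time stands still between calls to the robot, and variables do not carry over. Pictures are saved under pics/ and viewed, and the job is handed in when it is done.

Besides the shell and the picture viewer there is one more tool, called after "Request:" as a command line: name --argument value ..., lists and objects as JSON in quotes. move_arm: Moves the arm, as the interface text tells. Its arguments: {"type":"object","properties":{"commands":{"type":"array","items":{"type":"number"}}},"required":["commands"]}

```bash
mkdir -p pics; python3 - <<'E'
from rig import robot
import cv2,pickle
s=robot.sense()
print({k:s[k] for k in s})
for n in("side","top"):
    f=robot.grab_frame(n);cv2.imwrite(f"pics/{n}0.png",f["image"]);pickle.dump(f,open(f"{n}0.pkl","wb"))
    print(n,f["mtx"],f["dist"],f["rvec"],f["tvec"])
E
```

```text
{'time_s': 0.0, 'joint_positions': array([ 1.10500141e+00,  3.20292243e-01,  1.56570284e+00, -4.11575959e-05,
        1.25741220e+00, -2.00381404e-02]), 'qvel': array([-5.18425692e-04, -3.37950307e-04, -3.16553287e-04, -3.68818207e-04,
       -9.08750233e-05, -5.78309042e-04]), 'tau': array([-5.31424939e-04, -4.15518308e+01, -2.34164482e+01,  4.90218451e-05,
        8.22681788e-03, -3.04929210e-05]), 'ee_pos': array([0.24772307, 0.51837591, 0.24147281]), 'tcp_rot': array([-1.57079909,  0.00181505,  1.12505227]), 'force': array([-0.2053272 ,  0.10232767, -0.17131054]), 'torque': array([-0.02433055, -0.0289661 , -0.02559567]), 'opening': 0.08543010917374165}
side [[484.11807577   0.         256.5179718 ]
 [  0.         484.11807577 186.40304732]
 [  0.           0.           1.        ]] [-0.2115044  0.         0.         0.         0.       ] [ 2.05099242 -0.68107714  0.37164045] [-0.44767339  0.24097707  1.20364539]
top [[407.87115943   0.         258.81929288]
 [  0.         407.87115943 189.62332177]
 [  0.           0.           1.        ]] [0.00968055 0.         0.         0.         0.        ] [ 2.16445068 -2.21988341  0.06969757] [0.02589132 0.5519233  1.12452992]
```

View pics/side0.png

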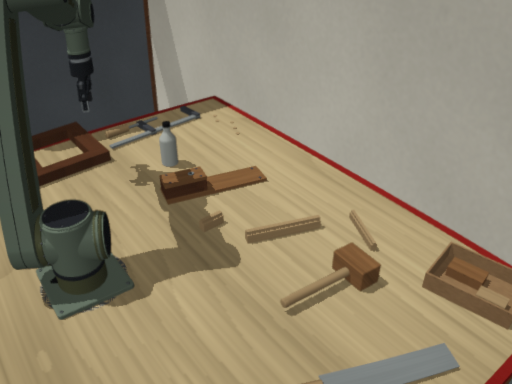

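View pics/top0.png

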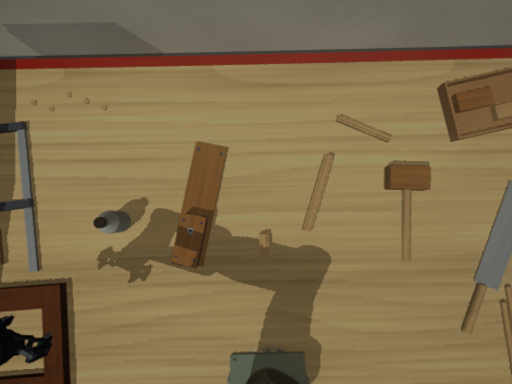

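```bash
python3 - <<'E'
import cv2
t=cv2.imread("pics/top0.png");s=cv2.imread("pics/side0.png")
c=t[130:280,165:345];cv2.imwrite("pics/tc.png",cv2.resize(c,None,fx=4.4,fy=4,interpolation=cv2.INTER_CUBIC) if 0 else cv2.resize(c,None,fx=4,fy=4,interpolation=cv2.INTER_CUBIC))
c=s[150:250,145:335];cv2.imwrite("pics/sc.png",cv2.resize(c,None,fx=4,fy=4,interpolation=cv2.INTER_CUBIC))
E
```

```text
(no output)
```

View pics/tc.png

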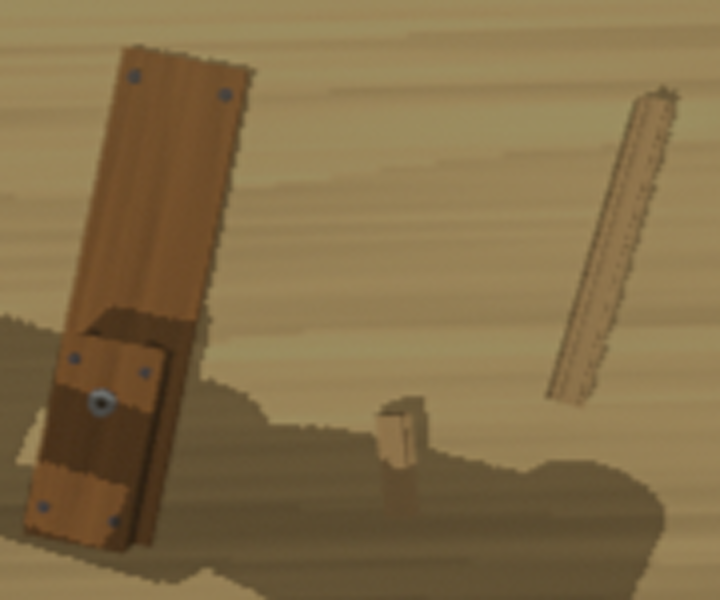

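View pics/sc.png

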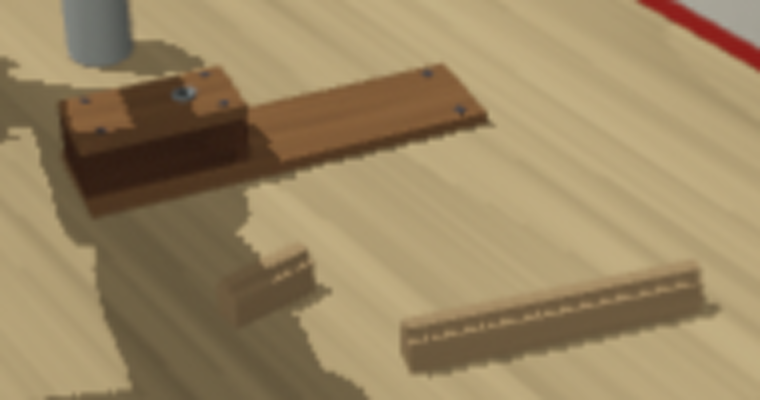

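```bash
cat > h.py <<'E'
import cv2,numpy as np,pickle
F={n:pickle.load(open(f"{n}0.pkl","rb")) for n in("side","top")}
def ray(n,p,f=None):
    f=f or F[n];R=cv2.Rodrigues(np.array(f["rvec"],float))[0];t=np.array(f["tvec"],float).ravel()
    u=cv2.undistortPoints(np.array([[p]],float),f["mtx"],np.array(f["dist"],float))[0,0]
    d=R.T@np.array([u[0],u[1],1]);return -R.T@t,d/np.linalg.norm(d)
def plane(n,p,z,f=None):
    o,d=ray(n,p,f);return o+d*(z-o[2])/d[2]
def tri(ps,pt,fs=None,ft=None):
    o1,d1=ray("side",ps,fs);o2,d2=ray("top",pt,ft)
    A=np.stack([d1,-d2],1);s=np.linalg.lstsq(A,o2-o1,rcond=None)[0]
    a=o1+s[0]*d1;b=o2+s[1]*d2;return (a+b)/2,np.linalg.norm(a-b)
def proj(n,X,f=None):
    f=f or F[n];return cv2.projectPoints(np.array(X,float).reshape(-1,1,3),np.array(f["rvec"],float),np.array(f["tvec"],float),f["mtx"],np.array(f["dist"],float))[0][:,0]
E
python3 - <<'E'
from h import *
np.set_printoptions(precision=4,suppress=True)
T=lambda u,v:((u+.5)/4-.5+165,(v+.5)/4-.5+130)
S=lambda u,v:((u+.5)/4-.5+145,(v+.5)/4-.5+150)
P={"boltFL":((427,72),(134,76)),"boltFR":((460,110),(225,94)),"tFL":((205,75),(75,358)),"tFR":((223,103),(145,372)),"tBL":((85,100),(43,507)),"tBR":((100,130),(115,521)),"knob":((183,92),(101,403)),
"boardL":((443,64),(123,46)),"boardR":((489,118),(252,70)),"tunFRtop":((247,103),(165,350)),"tunFLtop":((220,67),(80,331)),"tunBLtop":((60,102),(25,530)),"tunBRtop":((80,155),(128,550)),
}
for k,(a,b) in P.items():
    X,e=tri(S(*a),T(*b));print(k,X,e)
print("plane z=.036 bar ends", [plane("top",T(*p),.036) for p in((645,92),(678,94),(548,398),(585,403))])
X=[tri(S(*a),T(*b)) for a,b in (((403,323),(557,399)),((698,265),(655,93)))];print(X)
for a,b in(((247,103),(.064,0)),((220,67),(.064,0))):print(plane("side",S(*a),.064))
E
```

```text
boltFL [0.672  0.1806 0.0133] 0.0017310110895487564
boltFR [0.6584 0.1166 0.0114] 0.0005810906202247265
tFL [0.4756 0.2156 0.0631] 0.0005018773843306013
tFR [0.4649 0.1692 0.063 ] 0.000956517908926639
tBL [0.3779 0.2378 0.0644] 3.484994634719126e-05
tBR [0.3669 0.1906 0.064 ] 0.0011042571411708074
knob [0.4453 0.1982 0.0663] 0.0005581421097261092
boardL [0.6945 0.1884 0.0098] 0.001131786152002858
boardR [0.6753 0.0979 0.0067] 0.0018933520037681722
tunFRtop [0.479  0.1556 0.0645] 0.0013894805947204279
tunFLtop [0.4913 0.2128 0.0663] 0.0056541004359967825
tunBLtop [0.3624 0.2506 0.0619] 0.0009055732942431134
tunBRtop [0.3456 0.1844 0.0524] 0.002422475783084568
plane z=.036 bar ends [array([ 0.649, -0.176,  0.036]), array([ 0.6471, -0.1987,  0.036 ]), array([ 0.4401, -0.1023,  0.036 ]), array([ 0.4361, -0.1274,  0.036 ])]
[(array([ 0.4389, -0.109 ,  0.0297]), np.float64(0.0002790096494366877)), (array([ 0.6481, -0.1831,  0.0311]), np.float64(0.0019270099941688327))]
[0.4789 0.1567 0.064 ]
[0.491  0.2181 0.064 ]
```

```bash
cat > g.py <<'E'
import sys,numpy as np
from rig import robot
from scipy.spatial.transform import Rotation as Ro
np.set_printoptions(precision=4,suppress=True)
s=robot.sense();R=Ro.from_euler("xyz",s["tcp_rot"])
print("t",s["time_s"],"p",s["ee_pos"],"rot",s["tcp_rot"],"F",s["force"],"op",round(s["opening"],4))
a=[float(x) for x in sys.argv[1:]]
if len(a)>=4:
    d=R.inv().apply(np.array(a[:3])-s["ee_pos"]);print("tool d mm",d*1000,"twist deg",-np.degrees(a[3]-s["tcp_rot"][2]))
u=np.array([.9759,-.218]);n=np.array([.218,.9759]);print("jig: s-mouth",u@s["ee_pos"][:2]-.436,"lat",n@s["ee_pos"][:2]-.2900)
E
python3 g.py 0.5666 -0.1612 0.18 1.236
```

```text
t 0.1 p [0.2477 0.5184 0.2416] rot [-1.5708  0.0016  1.125 ] F [-0.678  -0.1102 -0.5243] op 0.0856
tool d mm [-475.6384   62.3138 -580.7423] twist deg -6.358326960866137
jig: s-mouth -0.30726244493749627 lat 0.2699473195533248
```

Request:
move_arm --commands '[1,-31,0,-38,0]'

```text
time_s: 0.2
ee_pos: [0.2683, 0.4766, 0.2414]
tcp_rot: [-1.569, 0.0, 1.13]
force: [0.9, -0.8, 0.3]
opening: 0.0855
```

That row was in mm by mistake, but the 50 mm row limit clamped it and the direction was right. I'll use metres from here.

Request:
move_arm --commands '[1,-0.031,0,-0.038,0,1,-0.031,0,-0.038,0,1,-0.031,0,-0.038,0,1,-0.031,0,-0.038,0,1,-0.031,0,-0.038,0]'

```text
time_s: 0.7
ee_pos: [0.3747, 0.2498, 0.239]
tcp_rot: [-1.569, 0.004, 1.137]
force: [0.6, 0.1, -0.1]
opening: 0.0853
```

Request:
move_arm --commands '[1,-0.031,0,-0.038,0,1,-0.031,0,-0.038,0,1,-0.031,0,-0.038,0,1,-0.031,0,-0.038,0,1,-0.031,0,-0.038,0]'

```text
time_s: 1.2
ee_pos: [0.4813, 0.0235, 0.2386]
tcp_rot: [-1.568, 0.004, 1.137]
force: [0.7, 1.1, 0.3]
opening: 0.0854
```

```bash
python3 g.py 0.5666 -0.1612 0.18 1.236
```

```text
t 1.2 p [0.4813 0.0235 0.2386] rot [-1.5684  0.004   1.1374] F [0.6927 1.1171 0.3389] op 0.0854
tool d mm [-131.6238   58.7705 -155.1019] twist deg -5.647564781030764
jig: s-mouth 0.02860120068099853 lat -0.16209453964794174
```

Request:
move_arm --commands '[1,-0.031,0.01,-0.037,-2,1,-0.031,0.01,-0.037,-2,1,-0.031,0.01,-0.037,-1.5,1,-0.031,0.01,-0.037,0,1,0,0,0,0]'

```text
time_s: 1.7
ee_pos: [0.5733, -0.1549, 0.1966]
tcp_rot: [-1.568, 0.004, 1.23]
force: [-0.1, -0.3, -0.7]
opening: 0.0856
```

```bash
python3 g.py 0.5666 -0.1612 0.10 1.236
python3 - <<'E'
from rig import robot
import cv2,pickle
for n in("side","top"):
    f=robot.grab_frame(n);cv2.imwrite(f"pics/{n}1.png",f["image"]);pickle.dump(f,open(f"{n}1.pkl","wb"))
E
```

```text
t 1.7 p [ 0.5733 -0.1549  0.1966] rot [-1.5685  0.0038  1.2304] F [-0.1269 -0.2768 -0.6924] op 0.0856
tool d mm [-7.765  96.6307  3.9756] twist deg -0.31812287652719146
jig: s-mouth 0.15723311186912664 lat -0.3162291316050152
```

View pics/side1.png

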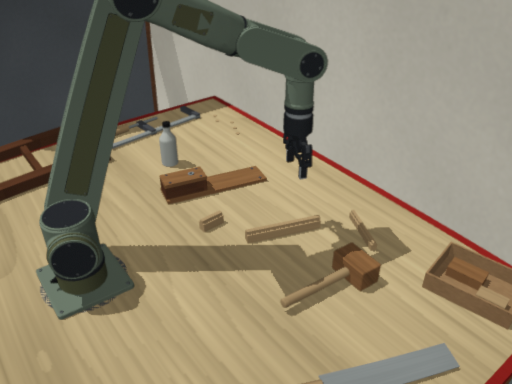

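View pics/top1.png

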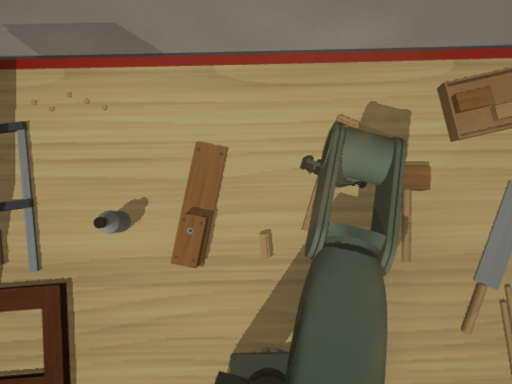

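Request:
move_arm --commands '[1,-0.008,0.04,0.004,-0.3,1,0,0.04,0,0,1,0,0.015,0,0,1,0,0,0,0]'

```text
time_s: 2.2
ee_pos: [0.5636, -0.1523, 0.1034]
tcp_rot: [-1.57, 0.0, 1.243]
force: [-0.2, 0.6, 0.4]
opening: 0.085
```

```bash
python3 g.py 0.5666 -0.1612 0.015 1.236
python3 - <<'E'
from rig import robot
import cv2,pickle
for n in("side","top"):
    f=robot.grab_frame(n);c=f["image"][130:260,210:380] if n=="side" else f["image"][100:250,270:430]
    cv2.imwrite(f"pics/{n}2.png",cv2.resize(c,None,fx=4,fy=4))
E
```

```text
t 2.2 p [ 0.5636 -0.1523  0.1034] rot [-1.5703  0.0001  1.2427] F [-0.1709  0.5543  0.4448] op 0.085
tool d mm [-7.4113 88.3645 -5.7358] twist deg 0.38616141737497933
jig: s-mouth 0.1472271940101963 lat -0.3158050760240455
```

View pics/side2.png

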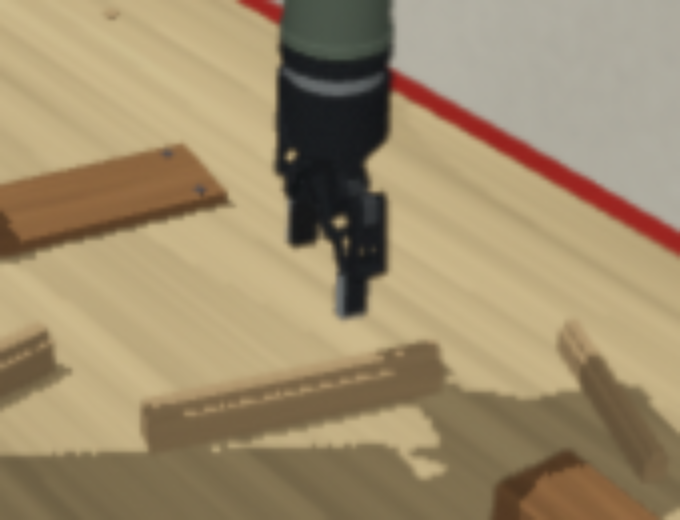

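Request:
move_arm --commands '[1,-0.008,0.02,-0.006,0.4,1,0,0.02,0,0,1,0,0,0,0]'

```text
time_s: 2.6
ee_pos: [0.5722, -0.1616, 0.0712]
tcp_rot: [-1.587, -0.001, 1.238]
force: [-0.9, 0.9, 0.1]
opening: 0.0853
```

```bash
python3 g.py 0.5666 -0.1612 0.015 1.236
```

```text
t 2.6 p [ 0.5722 -0.1616  0.0712] rot [-1.5866 -0.0008  1.2384] F [-0.8633  0.8571  0.0927] op 0.0853
tool d mm [-1.5057 56.1234  6.3538] twist deg 0.1392619727718305
jig: s-mouth 0.15768315043290443 lat -0.32295925966772626
```

Request:
move_arm --commands '[1,0,0.02,0.003,0,1,-0.001,0.02,0.003,0,1,0,0.012,0,0,1,0,0,0,0]'

```text
time_s: 3.0
ee_pos: [0.5727, -0.1608, 0.0263]
tcp_rot: [-1.602, -0.002, 1.24]
force: [-0.2, -0.1, -0.2]
opening: 0.0857
```

```bash
python3 g.py 0.5666 -0.1612 0.015 1.236
```

```text
t 3.0 p [ 0.5727 -0.1608  0.0263] rot [-1.6016 -0.0016  1.2405] F [-0.1982 -0.117  -0.2144] op 0.0857
tool d mm [-2.3778 11.1176  5.9941] twist deg 0.25746166643757123
jig: s-mouth 0.15796058328588397 lat -0.3220739025666616
```

Request:
move_arm --commands '[1,-0.002,0.011,0.006,0,1,0,0,0,0]'

```text
time_s: 3.2
ee_pos: [0.5689, -0.1611, 0.0179]
tcp_rot: [-1.607, -0.002, 1.241]
force: [-0.8, 0.2, -0.8]
opening: 0.0854
```

```bash
python3 g.py 0.5666 -0.1612 0.015 1.236
```

```text
t 3.2 p [ 0.5689 -0.1611  0.0179] rot [-1.6068 -0.0018  1.2411] F [-0.7657  0.1965 -0.8388] op 0.0854
tool d mm [-0.8621  2.8633  2.236 ] twist deg 0.2905795422896434
jig: s-mouth 0.15429894011280204 lat -0.323178571347268
```

Request:
move_arm --commands '[1,-0.001,0.003,0,0,-1,0,0,0,0,-1,0,0,0,0,-1,0,0,0,0,-1,0,0,0,0]'

```text
time_s: 3.7
ee_pos: [0.5725, -0.163, 0.0192]
tcp_rot: [-1.615, -0.002, 1.241]
force: [-0.7, -0.0, -0.4]
opening: 0.0281
```

Request:
move_arm --commands '[-1,0,0,0,0,-1,0,0,0,0,-1,0,0,0,0]'

```text
time_s: 4.0
ee_pos: [0.5727, -0.163, 0.0195]
tcp_rot: [-1.616, -0.002, 1.241]
force: [-0.6, -0.1, 0.8]
opening: 0.0222
```

```bash
python3 g.py 0.5666 -0.1612 0.10 1.236
python3 - <<'E'
from rig import robot
import cv2,pickle
for n in("side","top"):
    f=robot.grab_frame(n);c=f["image"][130:260,210:380] if n=="side" else f["image"][100:250,270:430]
    cv2.imwrite(f"pics/{n}3.png",cv2.resize(c,None,fx=4,fy=4))
E
```

```text
t 4.0 p [ 0.5727 -0.163   0.0195] rot [-1.616  -0.0022  1.2412] F [-0.5984 -0.1222  0.8211] op 0.0222
tool d mm [ -0.067  -80.7103   2.7265] twist deg 0.2986972194769056
jig: s-mouth 0.15844196081476575 lat -0.32425029333433425
```

View pics/side3.png

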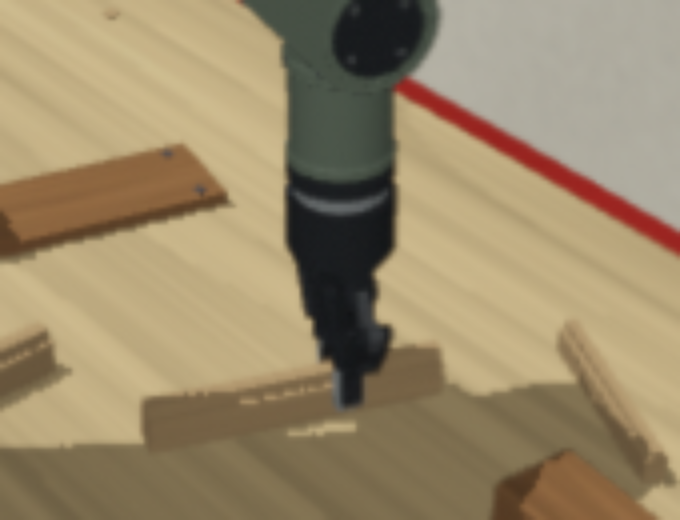

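Request:
move_arm --commands '[-1,0,-0.02,0,0,-1,0,-0.02,0,0,-1,0,-0.02,0,0,-1,0,-0.01,0,0,-1,0,0,0,0]'

```text
time_s: 4.6
ee_pos: [0.568, -0.1616, 0.0893]
tcp_rot: [-1.61, -0.002, 1.241]
force: [-0.3, -0.6, -1.0]
opening: 0.0223
```

```bash
python3 g.py 0.5666 -0.1612 0.10 1.236
python3 - <<'E'
from rig import robot
import cv2,pickle
for n in("side","top"):
    f=robot.grab_frame(n);c=f["image"][100:260,210:380] if n=="side" else f["image"][100:250,270:430]
    cv2.imwrite(f"pics/{n}4.png",cv2.resize(c,None,fx=3.5,fy=3.5))
    pickle.dump(f,open(f"{n}4.pkl","wb"))
E
```

```text
t 4.6 p [ 0.568  -0.1616  0.0893] rot [-1.6103 -0.0021  1.2412] F [-0.342  -0.5884 -1.0079] op 0.0223
tool d mm [ -0.0345 -10.7016   1.0712] twist deg 0.297733593956233
jig: s-mouth 0.1535768677943779 lat -0.32390346135218584
```

View pics/side4.png

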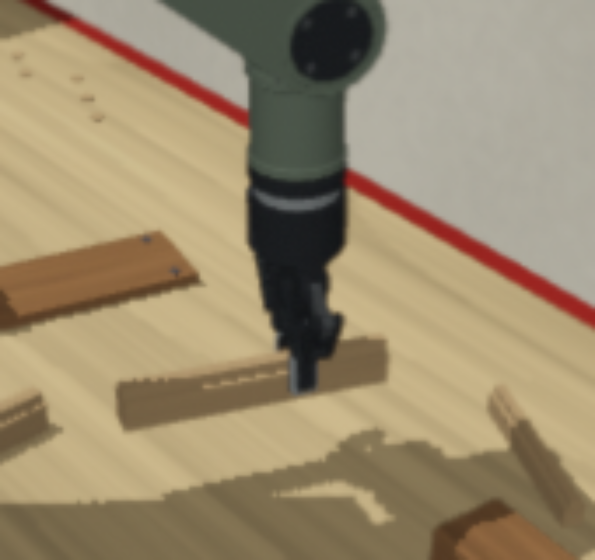

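View pics/top4.png

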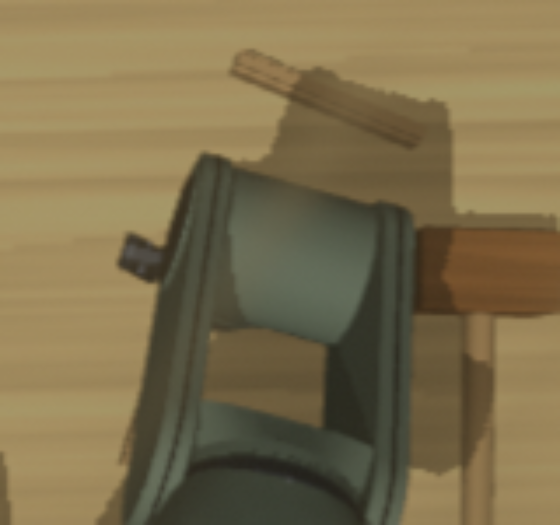

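```bash
python3 g.py 0.6497 0.152 0.10 1.351
```

```text
t 4.7 p [ 0.5672 -0.1614  0.0878] rot [-1.6075 -0.002   1.2411] F [ 0.2559  0.386  -1.6811] op 0.0228
tool d mm [323.2666 -12.3664  22.9586] twist deg -6.295055066615844
jig: s-mouth 0.15271293601884267 lat -0.32387252908214126
```

Request:
move_arm --commands '[-1,0.03,-0.006,0,-1,-1,0.04,-0.003,0,-1.2,-1,0.04,-0.003,0,-1.2,-1,0.04,0,0,-1.2,-1,0.04,0,0,-1.2]'

```text
time_s: 5.2
ee_pos: [0.6187, 0.0215, 0.0932]
tcp_rot: [-1.597, 0.005, 1.337]
force: [1.2, -1.0, -1.6]
opening: 0.0228
```

```bash
python3 g.py 0.6497 0.152 0.10 1.351
```

```text
t 5.2 p [0.6187 0.0215 0.0932] rot [-1.5966  0.0046  1.3368] F [ 1.1914 -1.0288 -1.5703] op 0.0228
tool d mm [134.053   -7.3917  -0.0624] twist deg -0.8138820876763986
jig: s-mouth 0.16312703853437444 lat -0.13409591592769873
```

Request:
move_arm --commands '[-1,0.04,-0.003,0,-0.3,-1,0.04,0,0,-0.3,-1,0.04,0,0,0,-1,0.012,0,0,0,-1,0,0,0,0]'

```text
time_s: 5.7
ee_pos: [0.6467, 0.1601, 0.0873]
tcp_rot: [-1.586, 0.008, 1.354]
force: [-0.2, 0.2, -1.3]
opening: 0.0227
```

```bash
python3 - <<'E'
from rig import robot
import cv2,pickle
for n in("side","top"):
    f=robot.grab_frame(n);c=f["image"][100:250,140:330] if n=="side" else f["image"][130:280,150:310]
    cv2.imwrite(f"pics/{n}5.png",cv2.resize(c,None,fx=4,fy=4,interpolation=cv2.INTER_CUBIC))
    pickle.dump(f,open(f"{n}5.pkl","wb"))
E
python3 g.py 0.6497 0.152 0.10 1.351
```

```text
t 5.8 p [0.6463 0.158  0.0876] rot [-1.5858  0.009   1.3519] F [-0.6533  0.1778 -0.7273] op 0.0225
tool d mm [ -5.2677 -12.2985  -4.8398] twist deg 0.05025488970293103
jig: s-mouth 0.1602476041549274 lat 0.0051237277166227835
```

View pics/side5.png

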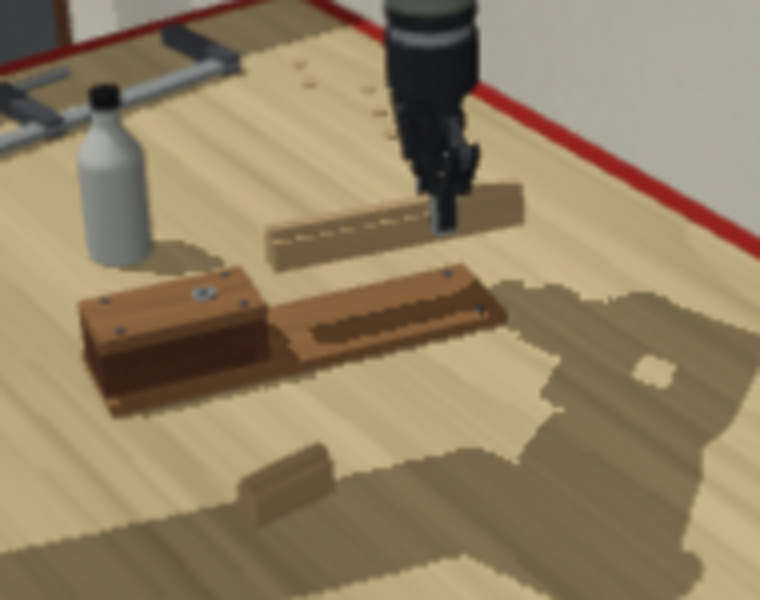

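View pics/top5.png

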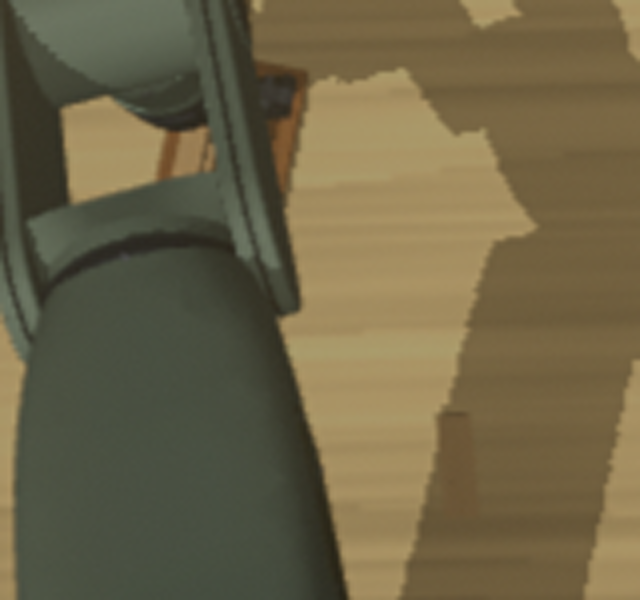

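```bash
python3 - <<'E'
from h import *
np.set_printoptions(precision=4,suppress=True)
f=pickle.load(open("side5.pkl","rb"))
S=lambda u,v:((u+.5)/4-.5+140,(v+.5)/4-.5+100)
u=np.array([.9759,-.218]);n=np.array([.218,.9759])
for p in((278,271),(524,221)):
  for z in(.064,.068,.072):
    X=plane("side",S(*p),z,f);print(p,z,X,"s",u@X[:2]-.436,"lat",n@X[:2]-.29)
# jig edges check: tunnel front -n top corner, board end corners
for p,z in(((267,305),.064),((240,268),.064),((463,265),.012),((507,315),.012)):
    X=plane("side",S(*p),z,f);print(p,X,"s",u@X[:2]-.436,"lat",n@X[:2]-.29)
E
```

```text
(278, 271) 0.064 [0.5123 0.194  0.064 ] s 0.021629253917985924 lat 0.010998862745627558
(278, 271) 0.068 [0.5088 0.188  0.068 ] s 0.0195434182196757 lat 0.0044130522157978525
(278, 271) 0.072 [0.5053 0.1821 0.072 ] s 0.01745758252136559 lat -0.0021727583140317974
(524, 221) 0.064 [0.7224 0.1406 0.064 ] s 0.23837447718143429 lat 0.004753347751186521
(524, 221) 0.068 [0.7179 0.1349 0.068 ] s 0.2351844968535261 lat -0.001800646844080378
(524, 221) 0.072 [0.7134 0.1292 0.072 ] s 0.23199451652561803 lat -0.008354641439347055
(267, 305) [0.4773 0.1542 0.064 ] s -0.003826649931611692 lat -0.03550602795334834
(240, 268) [0.4901 0.2167 0.064 ] s -0.004917554214192765 lat 0.02836758051401367
(463, 265) [0.6907 0.1843 0.012 ] s 0.19789085151588998 lat 0.040406035229299586
(507, 315) [0.6707 0.0963 0.012 ] s 0.19753631075027073 lat -0.04983041275981562
```

Request:
move_arm --commands '[-1,-0.005,0.015,0,0,-1,0,0.015,0,0,-1,0,0.01,0,0,-1,0,0.005,0,0,-1,0,0,0,0]'

```text
time_s: 6.3
ee_pos: [0.6447, 0.144, 0.041]
tcp_rot: [-1.584, 0.012, 1.344]
force: [-0.6, 0.9, -0.8]
opening: 0.0228
```

```bash
cat > snap.py <<'E'
from rig import robot
import cv2,pickle,sys
k=sys.argv[1]
f=robot.grab_frame("side");c=f["image"][130:230,150:310]
cv2.imwrite(f"pics/side{k}.png",cv2.resize(c,None,fx=5,fy=5,interpolation=cv2.INTER_CUBIC));pickle.dump(f,open(f"side{k}.pkl","wb"))
E
python3 snap.py 6
python3 g.py 0.6497 0.152 0.036 1.351
```

```text
t 6.35 p [0.6449 0.1441 0.0414] rot [-1.585   0.0118  1.3444] F [ 0.4801 -0.2021 -1.6268] op 0.0228
tool d mm [ 8.8032  5.3693 -2.807 ] twist deg -0.37834776741561227
jig: s-mouth 0.16196547765855002 lat -0.008748352951771399
```

View pics/side6.png

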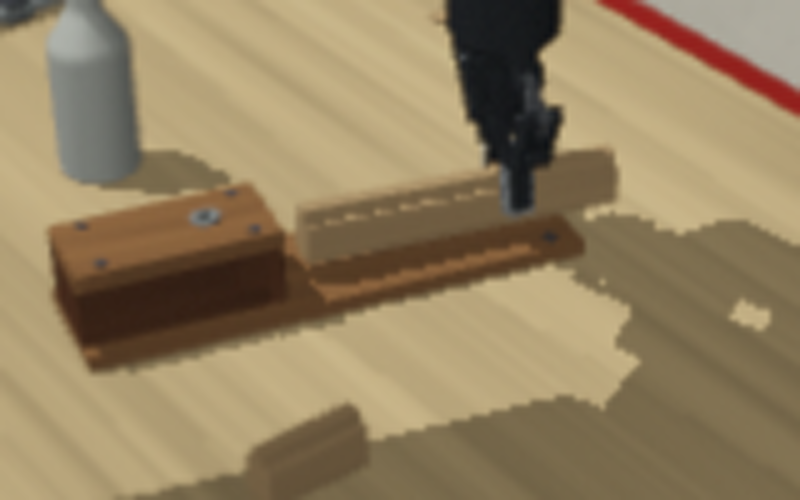

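Request:
move_arm --commands '[-1,0.005,0.003,0,0,-1,0,0,0,-0.3,-1,0,0,0,0]'

```text
time_s: 6.65
ee_pos: [0.6473, 0.1493, 0.0398]
tcp_rot: [-1.588, 0.011, 1.35]
force: [-0.2, 0.1, -1.8]
opening: 0.0225
```

```bash

python3 g.py 0.6497 0.152 0.036 1.351
```

```text
t 6.65 p [0.6473 0.1493 0.0398] rot [-1.5878  0.0106  1.3497] F [-0.1866  0.0909 -1.7854] op 0.0225
tool d mm [ 3.2114  3.8176 -1.6839] twist deg -0.07693795810161115
jig: s-mouth 0.163153431343167 lat -0.003197241198256151
```

Request:
move_arm --commands '[-1,0.003,0.003,0,0,-1,0,0.002,0,0,-1,0,0,0,0]'

```text
time_s: 6.95
ee_pos: [0.6484, 0.153, 0.0351]
tcp_rot: [-1.589, 0.01, 1.35]
force: [-0.0, 0.1, -0.7]
opening: 0.0227
```

```bash
python3 snap.py 7
python3 g.py 0.6497 0.152 0.036 1.351
```

```text
t 7.0 p [0.6485 0.1531 0.0352] rot [-1.5892  0.0098  1.3505] F [-0.0863 -0.6045 -1.2807] op 0.0229
tool d mm [-0.8388 -0.733  -1.4159] twist deg -0.030571879414684186
jig: s-mouth 0.16350459295756986 lat 0.000803524004025058
```

View pics/side7.png

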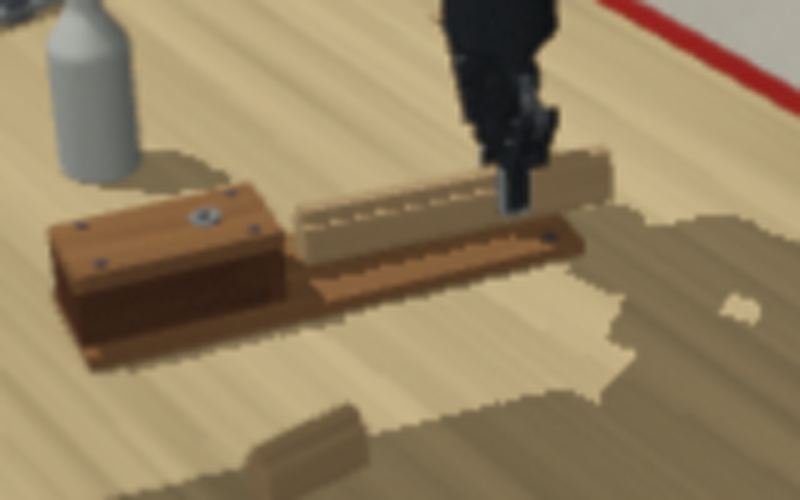

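```bash
cat > m.py <<'E'
from h import *
import sys
np.set_printoptions(precision=4,suppress=True)
k=sys.argv[1];f=pickle.load(open(f"side{k}.pkl","rb"))
S=lambda u,v:((u+.5)/5-.5+150,(v+.5)/5-.5+130)
u=np.array([.9759,-.218]);n=np.array([.218,.9759])
a=sys.argv[2:]
for q in a:
    x,y,z=map(float,q.split(","));X=plane("side",S(x,y),z,f);print(q,X,"s",u@X[:2]-.436,"lat",n@X[:2]-.29)
E
python3 m.py 7 303,264,.012 303,264,.016 303,264,.02 500,221,.012 500,221,.016 615,193,.012 615,193,.016 328,302,.012 583,247,.012
```

```text
303,264,.012 [0.5085 0.1865 0.012 ] s 0.01955966713138879 lat 0.0028393719608008627
303,264,.016 [0.5052 0.1809 0.016 ] s 0.01761327359600251 lat -0.003298400512410815
303,264,.02 [0.502  0.1754 0.02  ] s 0.01566688006061623 lat -0.009436172985622437
500,221,.012 [0.6436 0.1533 0.012 ] s 0.15864096713733028 lat -0.0001254802000816846
500,221,.016 [0.6397 0.1479 0.016 ] s 0.15603007136810682 lat -0.006249087211194437
615,193,.012 [0.7284 0.1362 0.012 ] s 0.24519679631273555 lat 0.0017154657755130143
615,193,.016 [0.7242 0.1309 0.016 ] s 0.24217235435264245 lat -0.004416936901969648
328,302,.012 [0.4969 0.138  0.012 ] s 0.018861651468802643 lat -0.04695774510907369
583,247,.012 [0.6678 0.0935 0.012 ] s 0.19533913009936948 lat -0.05316224859516058
```

Request:
move_arm --commands '[-1,-0.001,0.003,0,0,-1,0,0,0,0]'

```text
time_s: 7.2
ee_pos: [0.6487, 0.1523, 0.0326]
tcp_rot: [-1.59, 0.009, 1.351]
force: [0.4, 0.3, -1.6]
opening: 0.0226
```

Request:
move_arm --commands '[-1,0,0.002,0,0,-1,0,0,0,0]'

```text
time_s: 7.4
ee_pos: [0.649, 0.1523, 0.0326]
tcp_rot: [-1.591, 0.009, 1.35]
force: [0.5, 0.5, -1.1]
opening: 0.0229
```

```bash
python3 snap.py 8
python3 g.py 0.6497 0.152 0.032 1.351
```

```text
t 7.45 p [0.649  0.1522 0.0324] rot [-1.5914  0.0086  1.3503] F [-0.1333 -0.9307 -0.0409] op 0.0228
tool d mm [-0.0868  0.3966 -0.7175] twist deg -0.03824460638937857
jig: s-mouth 0.16418083810000766 lat 6.195738394632055e-05
```

View pics/side8.png

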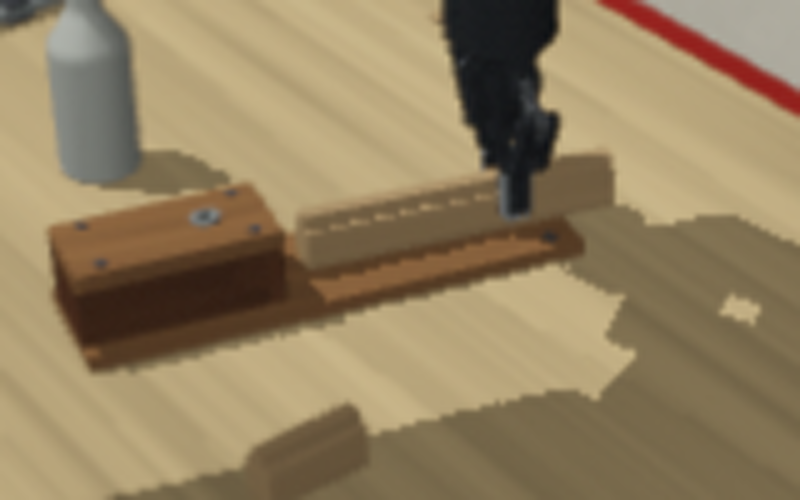

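```bash
python3 m.py 8 305,268,.012 305,268,.0155  500,216,.0214 529,214,.0214 515,228,.012 515,228,.0155 612,206,.012 612,206,.0155 297,214,.0395 297,214,.048; python3 - <<'E'
import cv2
f=cv2.imread("pics/side8.png");cv2.imwrite("pics/z8.png",cv2.resize(f[120:320,260:640],None,fx=2,fy=2,interpolation=cv2.INTER_CUBIC))
E
```

```text
305,268,.012 [0.5069 0.1815 0.012 ] s 0.0191085126449711 lat -0.0023521677160179277
305,268,.0155 [0.5041 0.1767 0.0155] s 0.017407304385536004 lat -0.007701015022201552
500,216,.0214 [0.6382 0.1458 0.0214] s 0.1550736988777039 lat -0.008581998892932263
529,214,.0214 [0.6552 0.1363 0.0214] s 0.17374129324283089 lat -0.014143992209287914
515,228,.012 [0.6462 0.1399 0.012 ] s 0.16417235111816125 lat -0.012576516425318762
515,228,.0155 [0.6428 0.1352 0.0155] s 0.16186469296847134 lat -0.017882620100712565
612,206,.012 [0.716  0.1237 0.012 ] s 0.23576306840687716 lat -0.013180062023865013
612,206,.0155 [0.7123 0.1191 0.0155] s 0.23315612007501657 lat -0.018483642533141886
297,214,.0395 [0.5159 0.203  0.0395] s 0.02319602623942857 lat 0.020613009259301818
297,214,.048 [0.5087 0.1906 0.048 ] s 0.01888129310983394 lat 0.006940690731026877
```

View pics/z8.png

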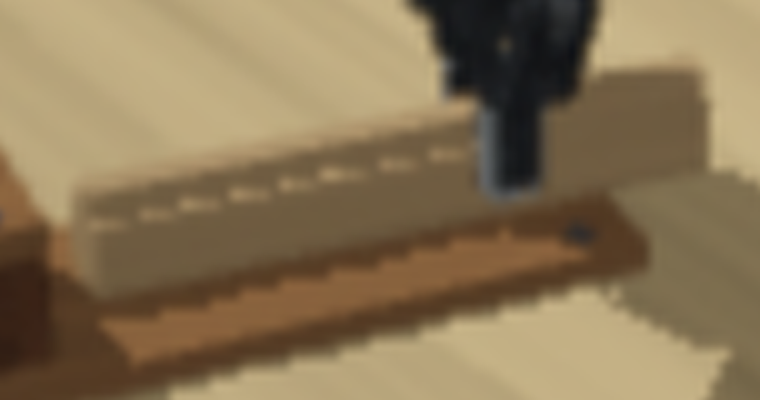

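Request:
move_arm --commands '[-1,0,0.003,0,0,-1,0,0.003,0,0]'

```text
time_s: 7.65
ee_pos: [0.6489, 0.1524, 0.0317]
tcp_rot: [-1.592, 0.008, 1.35]
force: [-7.9, -1.0, 20.0]
opening: 0.0227
```

```bash
python3 snap.py 9
python3 g.py 0.6497 0.152 0.032 1.351
```

```text
t 7.7 p [0.6489 0.1523 0.0318] rot [-1.5924  0.0079  1.35  ] F [-7.7136 -1.0922 18.1584] op 0.0223
tool d mm [-0.1711 -0.2034 -0.8254] twist deg -0.05963712526325676
jig: s-mouth 0.16408564975612588 lat 0.0001416507235038056
```

View pics/side9.png

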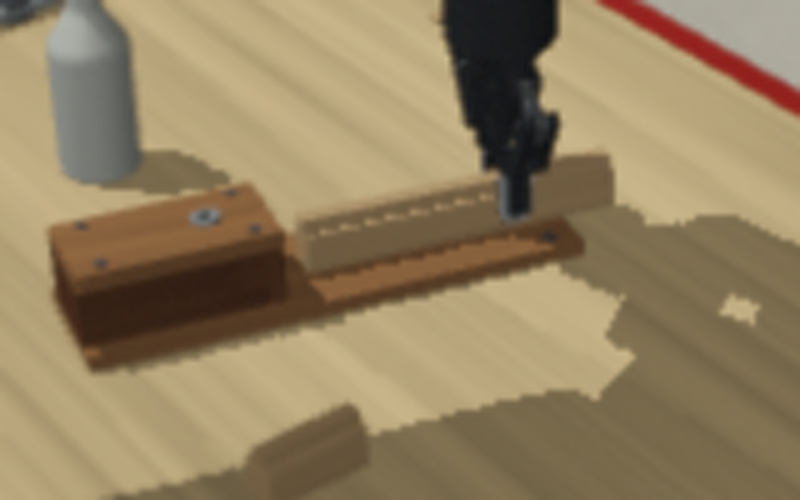

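Request:
move_arm --commands '[-1,0,-0.002,0,0,-0.2,0,0,0,0,-0.2,0,0,0,0,-0.2,0,0,0,0]'

```text
time_s: 8.1
ee_pos: [0.649, 0.1521, 0.0341]
tcp_rot: [-1.593, 0.008, 1.35]
force: [0.2, -0.1, -0.4]
opening: 0.0339
```

```bash
python3 snap.py 10
python3 g.py 0.6497 0.152 0.032 1.351
```

```text
t 8.15 p [0.6489 0.1521 0.034 ] rot [-1.593   0.0078  1.3497] F [-0.6574  0.8958 -0.7753] op 0.0342
tool d mm [ 0.0652  2.0318 -0.729 ] twist deg -0.07203306552387291
jig: s-mouth 0.16413217271020558 lat -7.716663832851856e-05
```

View pics/side10.png

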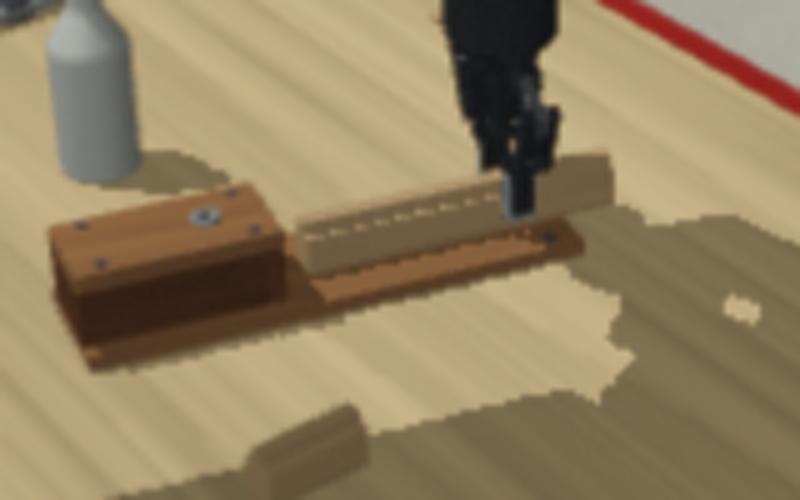

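Released, the bar now lies flat on the board (near lower corner about (308,275), far about (612,208) in the crop). Next I measure its line against the jig and regrip.

```bash
python3 m.py 10 308,275,.012 612,208,.012 328,302,.012 300,222,.048 606,155,.048
python3 - <<'E'
import cv2
f=cv2.imread("pics/side10.png");cv2.imwrite("pics/z10.png",cv2.resize(f[120:320,260:640],None,fx=2,fy=2,interpolation=cv2.INTER_CUBIC))
E
```

```text
308,275,.012 [0.5039 0.1731 0.012 ] s 0.01802728351001781 lat -0.011236916752802528
612,208,.012 [0.7143 0.1216 0.012 ] s 0.2346121174807147 lat -0.01557608587057946
328,302,.012 [0.4969 0.138  0.012 ] s 0.018861651468802643 lat -0.04695774510907369
300,222,.048 [0.5049 0.1809 0.048 ] s 0.017312418545059882 lat -0.00337205073909036
606,155,.048 [0.7164 0.1316 0.048 ] s 0.2344271455583367 lat -0.005378677256546338
```

View pics/z10.png

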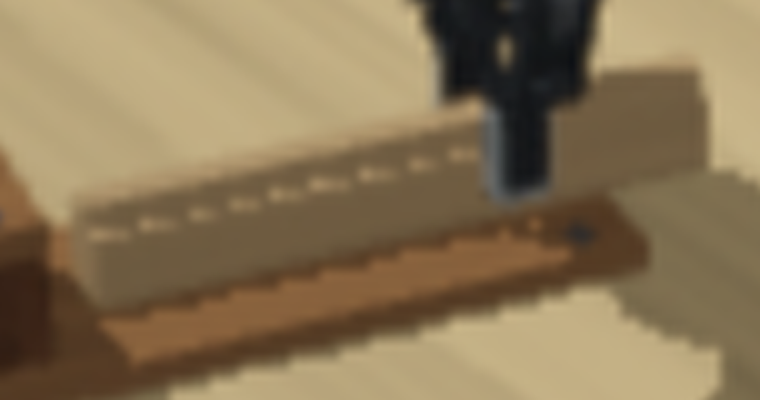

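Request:
move_arm --commands '[-1,0,0,0,0,-1,0,0,0,0,-1,0,0,0,0]'

```text
time_s: 8.45
ee_pos: [0.6491, 0.1521, 0.0339]
tcp_rot: [-1.593, 0.008, 1.35]
force: [-1.0, 0.2, 2.0]
opening: 0.0226
```

```bash
python3 g.py 0.6497 0.152 0.032 1.351
```

```text
t 8.45 p [0.6491 0.1521 0.0339] rot [-1.5927  0.0079  1.3497] F [-1.0424  0.1619  2.0475] op 0.0226
tool d mm [ 0.0211  1.89   -0.6115] twist deg -0.07280008933899336
jig: s-mouth 0.16425361862445625 lat -3.414450251221224e-05
```

Request:
move_arm --commands '[-1,0,0,0.006,0,-1,0,0,0.006,0,-1,0,0,0.006,0,-1,0,0,0,0]'

```text
time_s: 8.85
ee_pos: [0.6311, 0.1564, 0.0339]
tcp_rot: [-1.595, 0.007, 1.349]
force: [-0.6, 1.1, 0.9]
opening: 0.0228
```

```bash
python3 g.py 0.6497 0.152 0.034 1.351
```

```text
t 8.85 p [0.6311 0.1564 0.0339] rot [-1.5953  0.0068  1.3494] F [-0.5996  1.0867  0.8629] op 0.0228
tool d mm [ -0.2534   0.3367 -19.0759] twist deg -0.09153586806897535
jig: s-mouth 0.14582913044528162 lat 0.00025478343025187034
```

Request:
move_arm --commands '[-1,0,0,0.005,0,-1,0,0,0.005,0,-1,0,0,0,0]'

```text
time_s: 9.15
ee_pos: [0.6205, 0.159, 0.0339]
tcp_rot: [-1.596, 0.007, 1.35]
force: [-0.4, 0.1, 1.7]
opening: 0.0227
```

Request:
move_arm --commands '[-1,0,0,0.004,0,-1,0,0,0.004,0,-1,0,0,0,0]'

```text
time_s: 9.45
ee_pos: [0.6125, 0.1605, 0.0338]
tcp_rot: [-1.597, 0.007, 1.351]
force: [0.2, 0.4, 1.9]
opening: 0.0226
```

```bash
python3 snap.py 11;python3 g.py 0.6497 0.152 0.034 1.351
```

```text
t 9.5 p [0.6125 0.1606 0.0339] rot [-1.5968  0.007   1.3508] F [-0.1523 -0.3807  3.3761] op 0.0224
tool d mm [ -0.2479   0.8669 -38.1414] twist deg -0.008674097581616495
jig: s-mouth 0.1267570216279023 lat 0.00022498452497782262
```

View pics/side11.png

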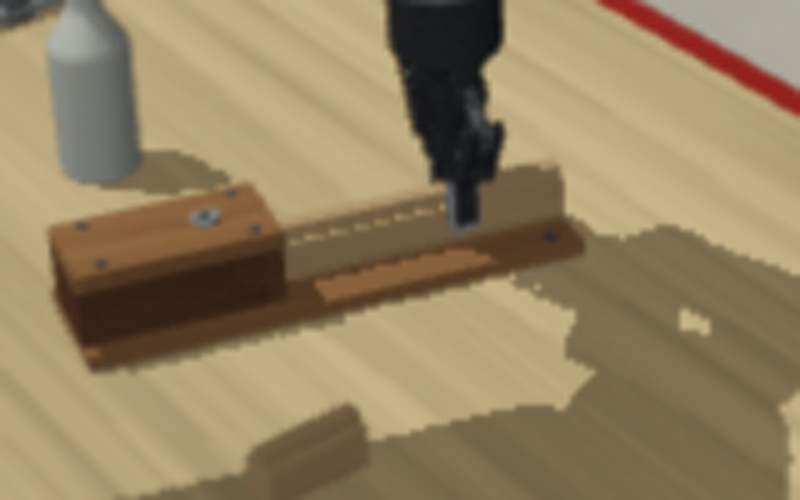

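Request:
move_arm --commands '[-1,0,0,0.003,0,-1,0,0,0.003,0,-1,0,0,0,0]'

```text
time_s: 9.8
ee_pos: [0.6076, 0.1607, 0.0339]
tcp_rot: [-1.6, 0.009, 1.353]
force: [0.3, -1.7, 1.5]
opening: 0.0226
```

Request:
move_arm --commands '[-1,0,0,0.003,0,-1,0,0,0.003,0,-1,0,0,0,0]'

```text
time_s: 10.1
ee_pos: [0.6038, 0.1608, 0.0343]
tcp_rot: [-1.606, 0.009, 1.356]
force: [1.4, -1.9, 1.7]
opening: 0.0227
```

```bash
python3 g.py 0.6497 0.152 0.034 1.351
```

```text
t 10.1 p [0.6038 0.1608 0.0343] rot [-1.6057  0.0092  1.3556] F [ 1.3924 -1.8618  1.6516] op 0.0227
tool d mm [  1.1855   1.8998 -46.6506] twist deg 0.2636794946676258
jig: s-mouth 0.11822587253002231 lat -0.0014253320049028573
```

Request:
move_arm --commands '[-1,0,0,0.003,0.15,-1,0,0,0.003,0.1,-1,0,0,0.003,0]'

```text
time_s: 10.4
ee_pos: [0.6022, 0.1615, 0.0362]
tcp_rot: [-1.623, 0.007, 1.355]
force: [6.7, -5.8, 3.4]
opening: 0.022
```

Request:
move_arm --commands '[-1,0,0,0.003,0,-1,0,0,0.003,0,-1,0,0,0.003,0]'

```text
time_s: 10.7
ee_pos: [0.6018, 0.1622, 0.039]
tcp_rot: [-1.642, 0.004, 1.36]
force: [7.5, -5.2, 3.3]
opening: 0.0227
```

```bash
python3 g.py 0.6497 0.152 0.034 1.351
```

```text
t 10.7 p [0.6018 0.1622 0.039 ] rot [-1.6423  0.0036  1.3595] F [ 7.4764 -5.2106  3.2904] op 0.0227
tool d mm [  0.0986   8.4803 -48.5199] twist deg 0.48833964520749285
jig: s-mouth 0.11590900718885605 lat -0.0005260327950294408
```

```bash
python3 snap.py 12
```

```text
(no output)
```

View pics/side12.png

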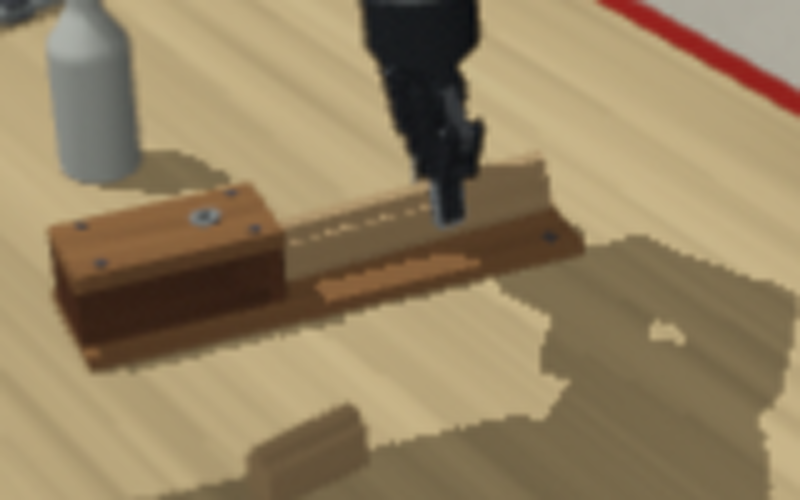

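Request:
move_arm --commands '[-0.2,0,0,0,0,-0.2,0,0,0,0,-0.2,0,0,0,0]'

```text
time_s: 11.05
ee_pos: [0.5992, 0.1631, 0.0381]
tcp_rot: [-1.637, 0.003, 1.356]
force: [0.6, 0.1, -0.4]
opening: 0.0343
```

```bash
python3 snap.py 13;python3 g.py 0.6497 0.152 0.034 1.351
```

```text
t 11.1 p [0.5991 0.1631 0.038 ] rot [-1.637   0.0029  1.3561] F [0.3401 0.5953 1.3383] op 0.0341
tool d mm [ -0.0224   7.3933 -51.3987] twist deg 0.2911889884388761
jig: s-mouth 0.11313390241429272 lat -0.0002565431723364764
```

View pics/side13.png

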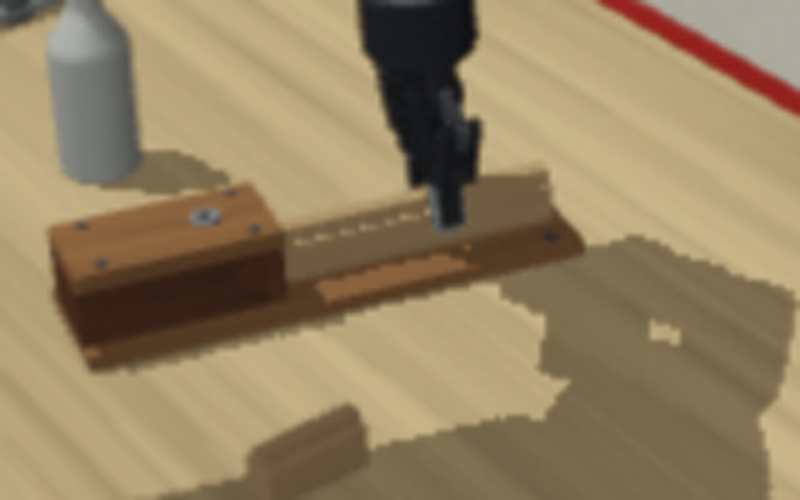

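Request:
move_arm --commands '[-0.2,0,0.004,0,0,-1,0,0,0,0,-1,0,0,0,0,-1,0,0,0,0]'

```text
time_s: 11.5
ee_pos: [0.5983, 0.163, 0.0332]
tcp_rot: [-1.635, 0.004, 1.357]
force: [-0.4, -0.1, 2.4]
opening: 0.0226
```

Request:
move_arm --commands '[-1,0,0.001,0.006,0,-1,0,0.001,0.006,0]'

```text
time_s: 11.7
ee_pos: [0.5954, 0.1649, 0.0336]
tcp_rot: [-1.655, 0.0, 1.362]
force: [10.1, -6.5, 3.0]
opening: 0.0225
```

```bash
python3 g.py 0.6497 0.152 0.034 1.351
```

```text
t 11.7 p [0.5954 0.1649 0.0336] rot [-1.655   0.0002  1.3621] F [10.0767 -6.502   2.9724] op 0.0225
tool d mm [ -1.3592   4.2579 -55.6003] twist deg 0.6381789462677717
jig: s-mouth 0.10913584980030994 lat 0.0007104712591861628
```

Request:
move_arm --commands '[-1,-0.001,0.001,0.009,0.4,-1,-0.001,0.001,0.009,0.2]'

```text
time_s: 11.9
ee_pos: [0.5875, 0.166, 0.0342]
tcp_rot: [-1.678, -0.006, 1.357]
force: [7.5, -4.2, 3.8]
opening: 0.0225
```

```bash
python3 snap.py 14;python3 g.py 0.6497 0.152 0.034 1.351
```

```text
t 11.95 p [0.5862 0.166  0.0341] rot [-1.6764 -0.0055  1.3566] F [ 6.7721 -4.3199  3.3186] op 0.0226
tool d mm [ -0.2132   6.9378 -64.6106] twist deg 0.31871614987603625
jig: s-mouth 0.09992719918334808 lat -0.0001760388014946379
```

View pics/side14.png

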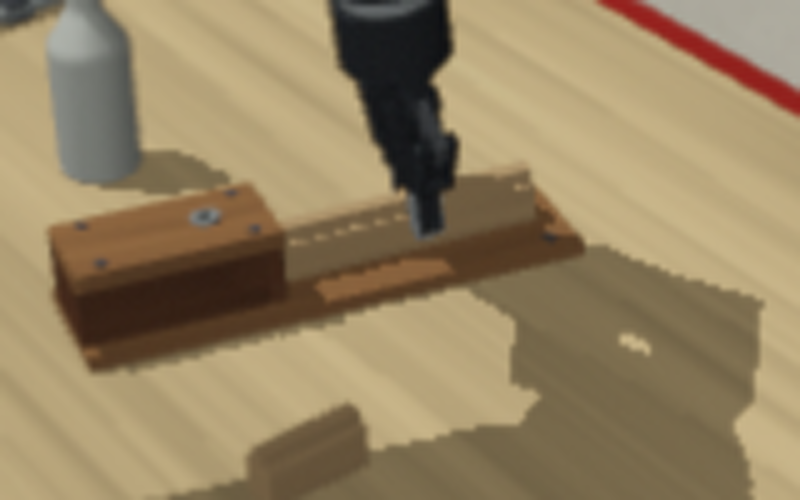

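Request:
move_arm --commands '[-0.2,0,0,0,0,-0.2,0,0,0,0,-1,0,0.001,0,0,-1,0,0,0,0,-1,0,0,0,0]'

```text
time_s: 12.45
ee_pos: [0.5863, 0.1662, 0.0341]
tcp_rot: [-1.677, -0.006, 1.357]
force: [-0.0, -1.0, 2.9]
opening: 0.0228
```

```bash
python3 snap.py 15;python3 g.py 0.6497 0.152 0.034 1.351
```

```text
t 12.5 p [0.5863 0.1662 0.0341] rot [-1.6774 -0.006   1.3571] F [ 1.9157 -0.927   2.8011] op 0.0224
tool d mm [ -0.424    6.9794 -64.6098] twist deg 0.3477938827536438
jig: s-mouth 0.09992231216876152 lat 1.915408539721053e-06
```

View pics/side15.png

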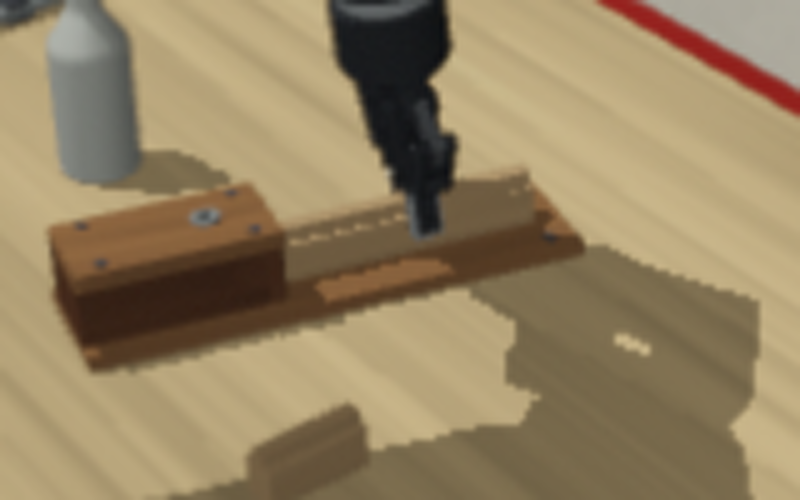

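```bash
python3 m.py 15 534,223,.012 528,172,.048; python3 m.py 10 612,208,.012 606,155,.048
```

```text
534,223,.012 [0.6603 0.1375 0.012 ] s 0.17838991707239543 lat -0.011878234580465274
528,172,.048 [0.6607 0.1446 0.048 ] s 0.17722991885385914 lat -0.004847813761368336
612,208,.012 [0.7143 0.1216 0.012 ] s 0.2346121174807147 lat -0.01557608587057946
606,155,.048 [0.7164 0.1316 0.048 ] s 0.2344271455583367 lat -0.005378677256546338
```

Request:
move_arm --commands '[-1,0,0.001,0.006,0.3,-1,0,0.001,0.006,0]'

```text
time_s: 12.7
ee_pos: [0.5827, 0.1679, 0.0341]
tcp_rot: [-1.695, -0.009, 1.358]
force: [8.8, -6.8, 6.0]
opening: 0.0227
```

Request:
move_arm --commands '[-1,0,0.001,0.006,0]'

```text
time_s: 12.8
ee_pos: [0.5808, 0.1687, 0.0341]
tcp_rot: [-1.704, -0.011, 1.361]
force: [7.3, -7.3, 5.3]
opening: 0.0225
```

```bash
python3 g.py 0.6497 0.152 0.034 1.351
```

```text
t 12.8 p [0.5808 0.1687 0.0341] rot [-1.704  -0.0108  1.3606] F [ 7.3145 -7.2939  5.3055] op 0.0225
tool d mm [ -1.9567   9.4868 -70.2045] twist deg 0.5496543338664351
jig: s-mouth 0.09405154918280206 lat 0.0012488396968542426
```

Request:
move_arm --commands '[-1,-0.003,0.001,0.007,0.4]'

```text
time_s: 12.9
ee_pos: [0.5778, 0.1674, 0.0341]
tcp_rot: [-1.713, -0.015, 1.355]
force: [8.5, -3.3, 5.5]
opening: 0.0226
```

Request:
move_arm --commands '[-1,-0.002,0.001,0.007,0.2]'

```text
time_s: 13.0
ee_pos: [0.5752, 0.1672, 0.0342]
tcp_rot: [-1.723, -0.019, 1.353]
force: [9.7, -2.8, 4.7]
opening: 0.0224
```

```bash
python3 g.py 0.6497 0.152 0.034 1.351
```

```text
t 13.0 p [0.5752 0.1672 0.0342] rot [-1.7232 -0.0191  1.3529] F [ 9.6672 -2.8404  4.6806] op 0.0224
tool d mm [  1.2477  11.716  -75.1378] twist deg 0.10824136777132616
jig: s-mouth 0.08886678728864633 lat -0.0014214487443180435
```

Request:
move_arm --commands '[-0.2,0,0,0,0,-0.2,0,0,0,0,-1,0,0,0,0,-1,0,0,0,0,-1,0,0,0,0]'

```text
time_s: 13.5
ee_pos: [0.5742, 0.1673, 0.034]
tcp_rot: [-1.721, -0.019, 1.352]
force: [-0.1, -1.3, 3.8]
opening: 0.0224
```

Request:
move_arm --commands '[-1,-0.001,0.001,0.007,0.1]'

```text
time_s: 13.6
ee_pos: [0.5722, 0.1682, 0.034]
tcp_rot: [-1.732, -0.023, 1.352]
force: [11.5, -5.1, 10.0]
opening: 0.0227
```

Request:
move_arm --commands '[-1,-0.001,0.001,0.007,0.1]'

```text
time_s: 13.7
ee_pos: [0.5699, 0.1689, 0.034]
tcp_rot: [-1.742, -0.026, 1.353]
force: [8.6, -6.2, 5.6]
opening: 0.0225
```

```bash
python3 snap.py 16;python3 g.py 0.6497 0.152 0.034 1.351
```

```text
t 13.75 p [0.5693 0.169  0.034 ] rot [-1.7415 -0.0261  1.3533] F [ 8.3403 -4.3461  5.1284] op 0.0224
tool d mm [  0.743   14.0161 -80.9535] twist deg 0.129150640999095
jig: s-mouth 0.08275412470696303 lat -0.0009562900077770276
```

View pics/side16.png

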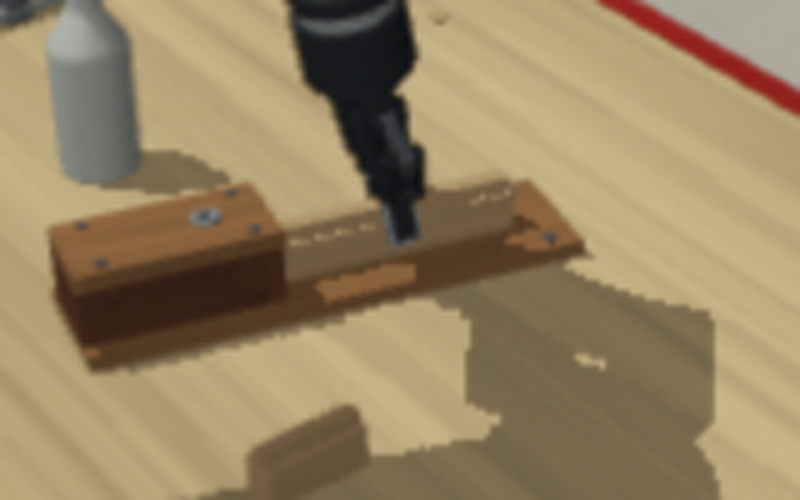

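Request:
move_arm --commands '[-0.1,0,0,0,0,-0.1,0,0,0,0,-0.1,0,-0.002,-0.015,0,-0.1,0,-0.002,-0.012,0,-0.1,0,0,0,0]'

```text
time_s: 14.25
ee_pos: [0.5925, 0.1634, 0.0407]
tcp_rot: [-1.735, -0.025, 1.351]
force: [0.6, -0.5, 0.1]
opening: 0.0384
```

```bash
python3 snap.py 17;python3 g.py 0.6497 0.152 0.034 1.351
```

```text
t 14.3 p [0.5914 0.1633 0.0402] rot [-1.7335 -0.0245  1.3507] F [ 0.332   0.3277 -0.7887] op 0.0384
tool d mm [  1.5033  15.7713 -57.5738] twist deg -0.017227228808366753
jig: s-mouth 0.10554044599756668 lat -0.001664798681816182
```

View pics/side17.png

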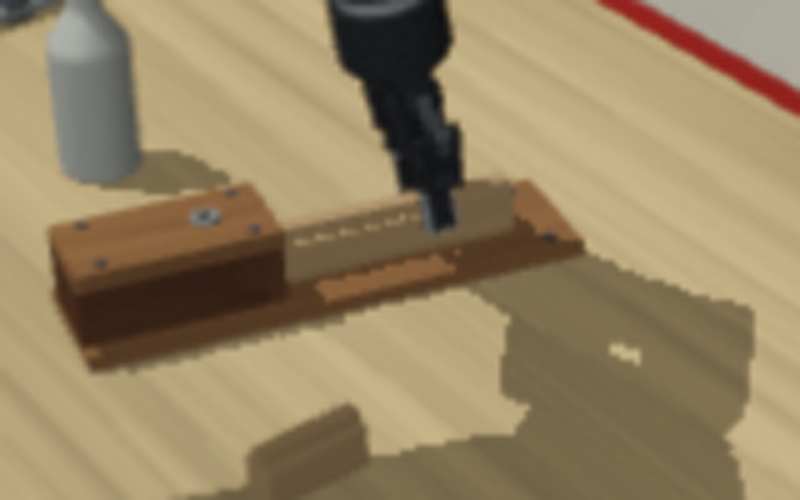

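Request:
move_arm --commands '[-0.1,0,0.006,0.001,0,-1,0,0,0,0,-1,0,0,0,0,-1,0,0,0,0,-1,0,0,0,0]'

```text
time_s: 14.8
ee_pos: [0.5897, 0.1633, 0.033]
tcp_rot: [-1.732, -0.023, 1.352]
force: [1.9, -0.0, -0.0]
opening: 0.0225
```

Request:
move_arm --commands '[-1,0,0.001,0.007,0]'

```text
time_s: 14.9
ee_pos: [0.5877, 0.165, 0.033]
tcp_rot: [-1.742, -0.026, 1.355]
force: [10.3, -6.4, 10.9]
opening: 0.0227
```

Request:
move_arm --commands '[-1,-0.001,0.001,0.007,0]'

```text
time_s: 15.0
ee_pos: [0.5852, 0.1658, 0.0331]
tcp_rot: [-1.752, -0.029, 1.357]
force: [9.0, -3.7, 4.8]
opening: 0.023
```

```bash
python3 g.py 0.6497 0.152 0.034 1.351
```

```text
t 15.0 p [0.5852 0.1658 0.0331] rot [-1.7522 -0.0289  1.3572] F [ 8.9959 -3.7286  4.8291] op 0.023
tool d mm [  0.2321  11.0139 -64.9887] twist deg 0.3547124887538374
jig: s-mouth 0.09900258722413097 lat -0.0006414121652046911
```

Request:
move_arm --commands '[-1,-0.001,-0.001,0.007,0.3]'

```text
time_s: 15.1
ee_pos: [0.5816, 0.1663, 0.0346]
tcp_rot: [-1.76, -0.032, 1.354]
force: [6.4, -4.9, 2.7]
opening: 0.0224
```

Request:
move_arm --commands '[-1,-0.001,-0.001,0.007,0.1]'

```text
time_s: 15.2
ee_pos: [0.5777, 0.1669, 0.0359]
tcp_rot: [-1.767, -0.035, 1.354]
force: [7.5, -3.5, 2.6]
opening: 0.0226
```

Request:
move_arm --commands '[-1,-0.001,-0.001,0.007,0.1]'

```text
time_s: 15.3
ee_pos: [0.5738, 0.1675, 0.0372]
tcp_rot: [-1.775, -0.038, 1.354]
force: [8.7, -4.0, 2.4]
opening: 0.0227
```

```bash
python3 g.py 0.6497 0.152 0.034 1.351
```

```text
t 15.3 p [0.5738 0.1675 0.0372] rot [-1.7749 -0.0375  1.3542] F [ 8.7025 -3.9566  2.3761] op 0.0227
tool d mm [  1.0479  18.8897 -75.1458] twist deg 0.18247334560787185
jig: s-mouth 0.08749929656503214 lat -0.0014431287659956715
```

Request:
move_arm --commands '[-0.2,0,0,0,0,-0.2,0,0,0,0,-0.2,0,0.003,0,0,-0.2,0,0,0,0]'

```text
time_s: 15.7
ee_pos: [0.5727, 0.1676, 0.0335]
tcp_rot: [-1.772, -0.037, 1.353]
force: [0.0, 0.2, 0.2]
opening: 0.0344
```

```bash
python3 snap.py 18;python3 g.py 0.6497 0.152 0.034 1.351
```

```text
t 15.75 p [0.5728 0.1676 0.0336] rot [-1.7724 -0.0372  1.3532] F [-0.0736 -0.3892  0.389 ] op 0.0344
tool d mm [  1.3941  15.4014 -76.9138] twist deg 0.12634996842861787
jig: s-mouth 0.0864731914179992 lat -0.0015813211010888284
```

View pics/side18.png

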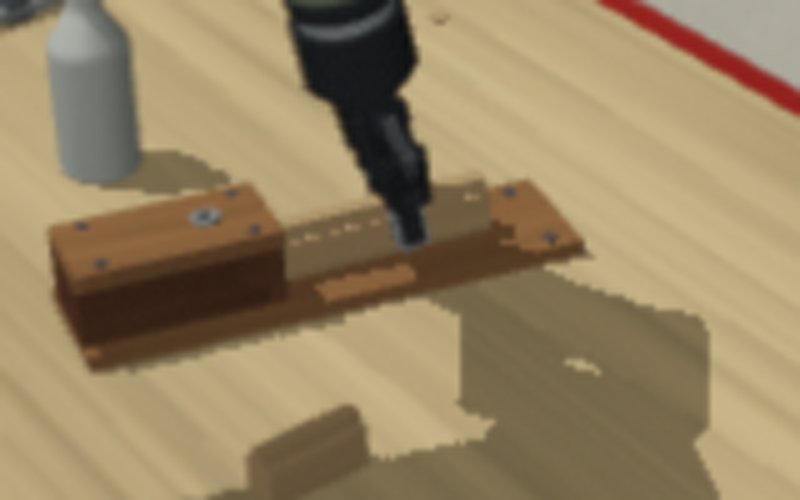

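```bash
python3 m.py 18 491,233,.012 487,181,.048
```

```text
491,233,.012 [0.6296 0.1443 0.012 ] s 0.1470136522348559 lat -0.01189981573750215
487,181,.048 [0.6319 0.1513 0.048 ] s 0.14769000306969166 lat -0.00462615996156418
```

Request:
move_arm --commands '[-1,0,0,0,0,-1,0,0,0,0,-1,0,0,0,0]'

```text
time_s: 16.05
ee_pos: [0.5726, 0.1672, 0.0331]
tcp_rot: [-1.771, -0.036, 1.353]
force: [1.0, -1.7, 1.3]
opening: 0.0228
```

Request:
move_arm --commands '[-1,0,0,0.006,0]'

```text
time_s: 16.15
ee_pos: [0.5696, 0.1685, 0.0329]
tcp_rot: [-1.777, -0.038, 1.354]
force: [5.7, -4.1, 2.7]
opening: 0.0225
```

Request:
move_arm --commands '[-1,-0.001,-0.001,0.006,0.1]'

```text
time_s: 16.25
ee_pos: [0.5688, 0.1694, 0.0347]
tcp_rot: [-1.788, -0.042, 1.356]
force: [18.1, -7.9, -1.3]
opening: 0.0228
```

Request:
move_arm --commands '[-1,0,0,0.005,0.1]'

```text
time_s: 16.35
ee_pos: [0.5691, 0.1705, 0.0358]
tcp_rot: [-1.799, -0.046, 1.359]
force: [12.9, -7.7, -0.7]
opening: 0.0226
```

```bash
python3 snap.py 19;python3 g.py
```

```text
t 16.4 p [0.5691 0.1705 0.0359] rot [-1.8    -0.0456  1.3591] F [12.1384 -6.6446 -0.1045] op 0.0223
jig: s-mouth 0.08216171755790697 lat 0.000467868479705591
```

View pics/side19.png

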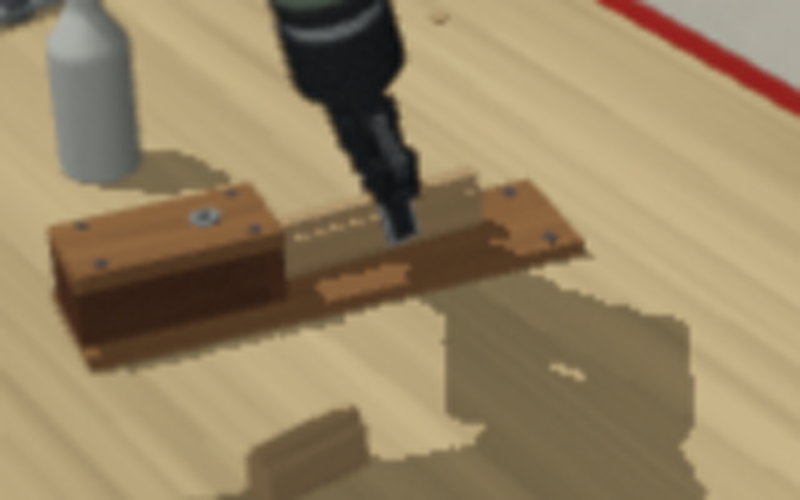

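Request:
move_arm --commands '[-0.2,0,0,0,0,-0.2,0,0,0,0,-0.2,0,0.003,-0.002,0,-0.2,0,0,0,0]'

```text
time_s: 16.8
ee_pos: [0.5718, 0.1702, 0.0335]
tcp_rot: [-1.801, -0.046, 1.359]
force: [-1.6, 0.0, -0.6]
opening: 0.0343
```

```bash
python3 snap.py 20;python3 g.py
```

```text
t 16.85 p [0.5716 0.1702 0.0335] rot [-1.8004 -0.0463  1.3587] F [-0.6845 -0.3642 -0.0198] op 0.0342
jig: s-mouth 0.08475338783169878 lat 0.0007028192810603073
```

View pics/side20.png

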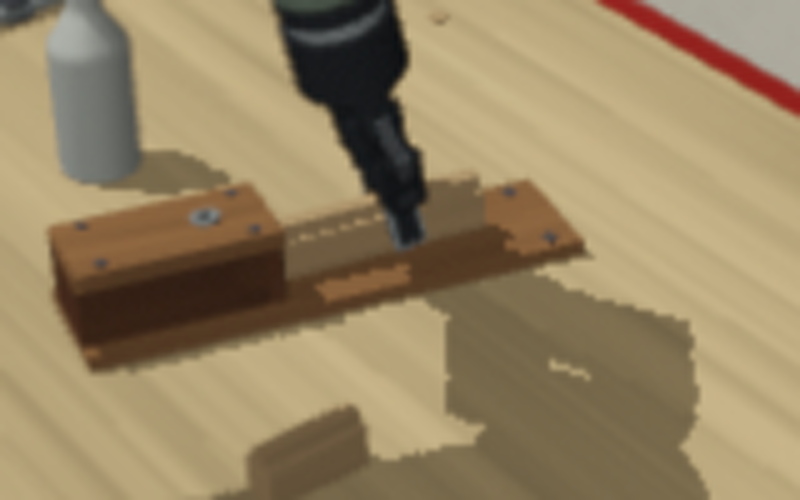

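Request:
move_arm --commands '[-1,0,0,0,0,-1,0,0,0,0,-1,0,0,0,0]'

```text
time_s: 17.15
ee_pos: [0.5712, 0.1694, 0.0331]
tcp_rot: [-1.8, -0.044, 1.36]
force: [0.5, -2.2, -0.3]
opening: 0.0228
```

Request:
move_arm --commands '[-1,-0.001,0,0.006,0.2]'

```text
time_s: 17.25
ee_pos: [0.571, 0.1704, 0.034]
tcp_rot: [-1.811, -0.05, 1.36]
force: [22.0, -9.8, -1.2]
opening: 0.0226
```

```bash
python3 g.py
```

```text
t 17.25 p [0.571  0.1704 0.034 ] rot [-1.8115 -0.0498  1.3598] F [22.0264 -9.7802 -1.1738] op 0.0226
jig: s-mouth 0.0841091008926616 lat 0.0007959848565914363
```

```bash
python3 snap.py 21
```

Request:
move_arm --commands '[-0.1,0,0,0,0,-0.1,0,0,0,0,-0.1,0,0,0,0]'

```text
time_s: 17.6
ee_pos: [0.5716, 0.1708, 0.0348]
tcp_rot: [-1.814, -0.052, 1.359]
force: [-0.2, 0.4, -0.1]
opening: 0.0382
```

```bash
python3 snap.py 22; python3 g.py
python3 - <<'E'
import cv2,numpy as np
a=[cv2.resize(cv2.imread(f"pics/side{k}.png")[140:260,400:560],None,fx=2.4,fy=2.4) for k in(20,21,22)]
cv2.imwrite("pics/cmp.png",np.vstack([np.hstack(a[:2]),np.hstack([a[2],a[2]*0])]))
E
```

```text
t 17.65 p [0.5715 0.1708 0.0347] rot [-1.8136 -0.0519  1.3589] F [-0.3182  0.636  -0.368 ] op 0.0385
jig: s-mouth 0.08450976930850257 lat 0.0013150410149761482
```

View pics/cmp.png

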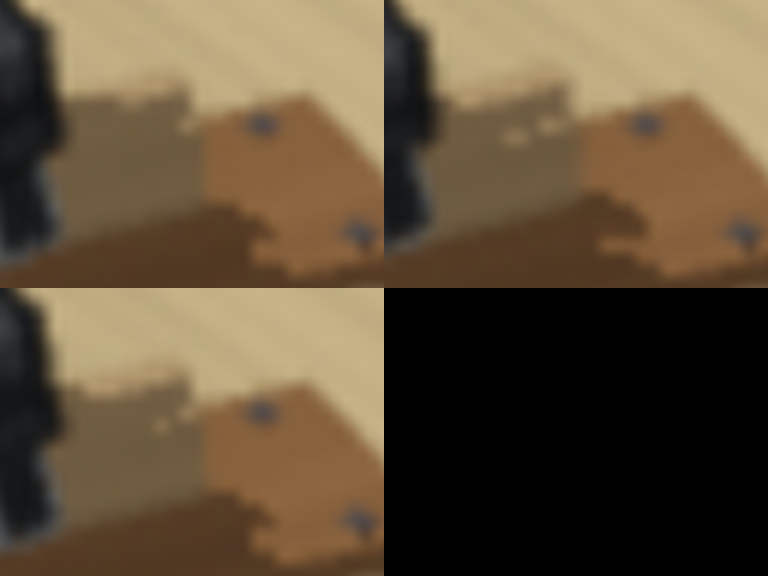

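```bash
python3 - <<'E'
import cv2,numpy as np,pickle
a=[]
for k in(21,22):
    im=pickle.load(open(f"side{k}.pkl","rb"))["image"][160:182,234:256]
    a.append(cv2.resize(im,None,fx=17,fy=17,interpolation=cv2.INTER_NEAREST))
cv2.imwrite("pics/cmp2.png",np.hstack(a))
E
```

```text
(no output)
```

View pics/cmp2.png

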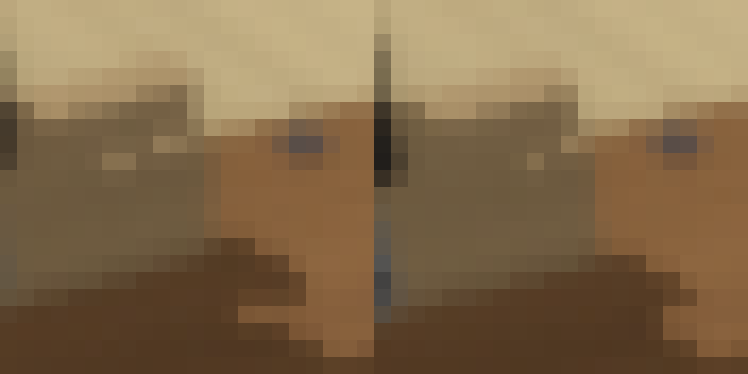

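Request:
move_arm --commands '[-0.1,-0.003,0.001,0,0.4,-0.1,0,0,0,0,-1,0,0,0,0,-1,0,0,0,0,-1,0,0,0,0]'

```text
time_s: 18.15
ee_pos: [0.5698, 0.1676, 0.0328]
tcp_rot: [-1.811, -0.053, 1.351]
force: [0.3, 0.2, 0.6]
opening: 0.0227
```

```bash
python3 g.py
```

```text
t 18.15 p [0.5698 0.1676 0.0328] rot [-1.8108 -0.0526  1.3512] F [0.3042 0.1879 0.5522] op 0.0227
jig: s-mouth 0.08349589569011645 lat -0.0022264258515505286
```

Request:
move_arm --commands '[-1,0,0,0.006,0]'

```text
time_s: 18.25
ee_pos: [0.5698, 0.1696, 0.0336]
tcp_rot: [-1.823, -0.057, 1.355]
force: [21.9, -8.4, -1.4]
opening: 0.0228
```

```bash
python3 g.py
```

```text
t 18.25 p [0.5698 0.1696 0.0336] rot [-1.8227 -0.0573  1.3549] F [21.9037 -8.4251 -1.449 ] op 0.0228
jig: s-mouth 0.08305758267007407 lat -0.0002579468956853126
```

Request:
move_arm --commands '[0.2,0,0,0,0,0.2,0,0,0,0,0.2,0,0,0,0,0.2,0,0,0,0]'

```text
time_s: 18.65
ee_pos: [0.57, 0.1699, 0.0339]
tcp_rot: [-1.824, -0.058, 1.355]
force: [-0.8, -0.3, 0.6]
opening: 0.0511
```

Request:
move_arm --commands '[0.2,0,-0.015,-0.004,0,0.2,0,-0.02,-0.005,0,0.2,0,-0.03,-0.008,0,0.2,0,-0.03,-0.008,0,0.2,0,-0.03,-0.008,0]'

```text
time_s: 19.15
ee_pos: [0.5635, 0.1618, 0.1598]
tcp_rot: [-1.807, -0.05, 1.355]
force: [1.1, 0.4, 0.3]
opening: 0.051
```

Request:
move_arm --commands '[0.2,-0.04,-0.03,-0.008,0,0.2,-0.04,0,0,0,0.2,-0.04,0,0,0,0.2,-0.04,0,0,0,0.2,-0.04,0,0,0]'

```text
time_s: 19.65
ee_pos: [0.5241, -0.0341, 0.187]
tcp_rot: [-1.82, -0.056, 1.366]
force: [0.6, 0.2, -0.1]
opening: 0.0513
```

Request:
move_arm --commands '[0.2,-0.04,0,0,0,0.2,-0.04,0,0,0,0.2,-0.04,0,0,0,0.2,0,0,0,0]'

```text
time_s: 20.05
ee_pos: [0.4959, -0.1585, 0.1796]
tcp_rot: [-1.82, -0.056, 1.362]
force: [-0.1, 0.0, -0.1]
opening: 0.0513
```

```bash
python3 snap.py 23; python3 g.py; python3 - <<'E'
from rig import robot
import cv2,pickle
f=robot.grab_frame("top");pickle.dump(f,open("top23.pkl","wb"));cv2.imwrite("pics/top23.png",f["image"])
cv2.imwrite("pics/top23c.png",cv2.resize(f["image"][130:280,150:300],None,fx=4,fy=4,interpolation=cv2.INTER_CUBIC))
E
```

```text
t 20.1 p [ 0.496  -0.1567  0.1796] rot [-1.819  -0.0572  1.3634] F [-0.4925  0.7417  0.2202] op 0.051
jig: s-mouth 0.0822337883847814 lat -0.3348196322915258
```

View pics/side23.png

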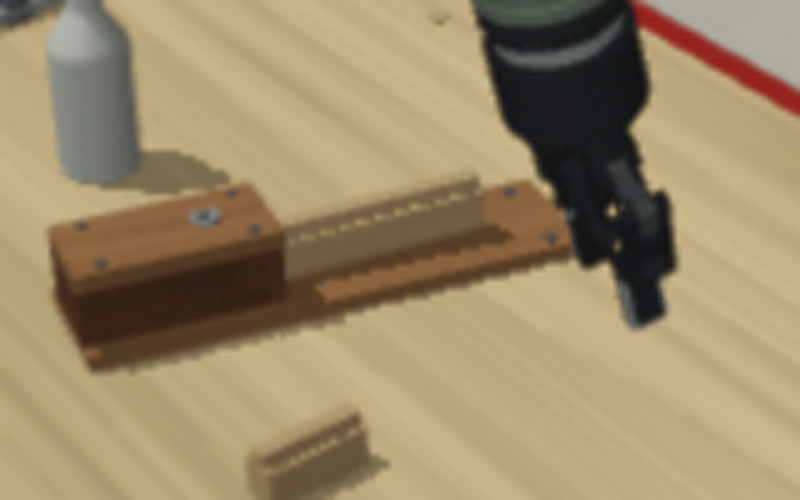

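View pics/top23.png

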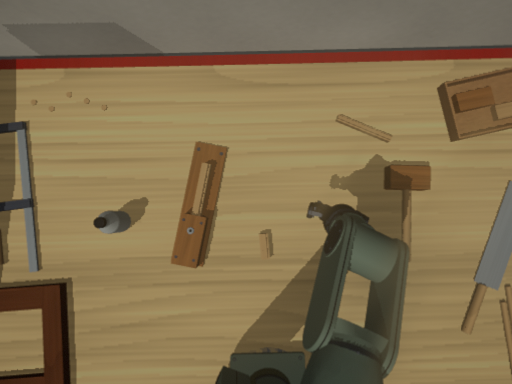

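View pics/top23c.png

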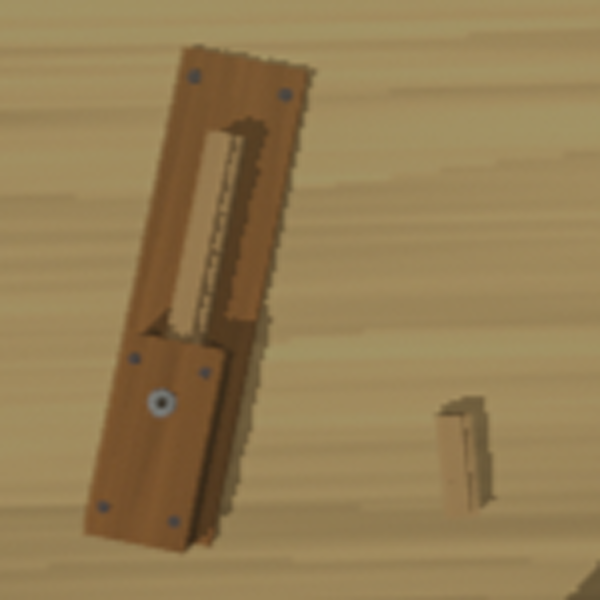

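```bash
python3 - <<'E'
from h import *
np.set_printoptions(precision=4,suppress=True)
f=pickle.load(open("top23.pkl","rb"))
u=np.array([.9759,-.218]);n=np.array([.218,.9759])
for p,z in(((207,131),.039),((243,138),.039),((172,335),.039),((203,341),.039)):
    q=((p[0]+.5)/4-.5+150,(p[1]+.5)/4-.5+130);X=plane("top",q,z,f);print(p,X,"s",u@X[:2]-.436,"lat",n@X[:2]-.29)
E
```

```text
(207, 131) [0.6301 0.1682 0.039 ] s 0.14229989931989578 lat 0.011493257922047029
(243, 138) [0.6247 0.1435 0.039 ] s 0.1423484178587387 lat -0.013763051965036688
(172, 335) [0.4906 0.1944 0.039 ] s 0.0004295852441330572 lat 0.006686685139886961
(203, 341) [0.486  0.1733 0.039 ] s 0.000507142591317622 lat -0.014891954876596225
```

```bash
python3 -c "
from rig import robot
print(robot.hand_in());print(robot.sense()['time_s'])"
```

```text
the job is handed in; nothing more can be done
None
the job is handed in; nothing more can be done
```

I gripped the long sash bar, laid it on the jig's base board and slid its near end into the tunnel in short pushes, regripping it flat several times. I pushed until it stopped dead, then let go and moved the arm clear. I handed the job in at about 20 s, and no verdict was reported.

**At the stop:** two repeat pushes after regripping each raised the wrist force to about 23 N, against about 8–11 N of pad drag. The bar advanced only about 0.4 mm each time, so I take this to be the stop and not the pad. The highest push force at the wrist was about 24 N, under the 35 N limit.

**Final pictures:** the bar lies flat on the base board, in line with the tunnel as far as the pictures can tell. One edge read about 0.01 rad off, the other about 0.03 rad but with its near end partly hidden. The fingers are clear of it, and the offcut, mallet and glue bottle look to be where they were.

**What disagreed or went wrong:**
- **Depth:** the two cameras gave different depths, about 73 mm from the side and 78 mm from the top. Both are inside the 45–80 mm range, but the 2 mm seating rests on the feel of the stop, not on the pictures.
- **Gripper tilt:** the gripper tilted step by step to about 0.25 rad while pushing, which lifted the bar's outer end a little. Letting go and regripping laid it flat again.
- **Units slip:** my first move row was given in millimetres by mistake. The speed limit clamped it to 50 mm in the right direction, and nothing was touched.

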